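# Clear the sanding bench: hang up the ear defenders, stack the cases

### The arm

A 6-joint arm with a two-finger parallel gripper is mounted at the origin on the work surface. World frame = base frame: x ahead of the robot, y to its left, z up, the work surface at z = 0. Lengths are in mm, angles in rad, forces in N, time in s.
With the tool pointing down it reaches from about 300 to 750 mm from the base axis. Payload 8.5 kg.
Tool frame: the origin (TCP) lies midway between the tips of the shut fingers; the grasp point (between the pads) lies 19 mm behind it; z points along the fingers, y is the line along which they close (so a half turn about z gives the same grasp; the last joint's range is limited). The gripper opens to 88 mm and grips with 3 to 60 N. Pads are 18 mm wide; open, the fingers measure 123 mm over their backs; the gripper's body (75 mm by 187 mm) begins 45 mm behind the grasp point.
Start: joints at [-1.524, 0.381, 1.297, -0, 1.464, -0.215], TCP at [142.346, -531.242, 211.848] pointing down, gripper open.
Joint ranges: [-3.11, 3.11], [-0.89, 2.33], [0.22, 2.48], [-1.42, 4.56], [0.17, 2.85], [-2.88, 2.88]. Speed limits (rad/s): [2.39, 2.39, 3.14, 3.14, 3.14, 3.14].

### API

Orientations are given as a unit quaternion [w, x, y, z].
In Python, from station import robot, viewer, order gives the robot as it stands.
- The arm moves only by the tool move_arm, never from a script. Its argument "increments" is text: rows parted by semicolons, each of 7 numbers parted by spaces: the finger opening in mm, from 0 to 88.1, then the shift along the tool's x, y, z in mm, then the turn, a rotation vector about the tool's x, y, z in degrees. In form: jaw dx dy dz ax ay az; .... A call has 1 to 12 rows; each row shifts and turns the commanded pose from where the row before left it, along the tool's axes as they then stand; what a row does not reach is not made up. A row lasts 1/10 s, in which the tool goes at most 50 mm and 8.59 degrees, less where a joint would pass 70% of its speed; a pose out of reach is approached as far as the arm can. A call is refused whole if a number of a shift passes 50 or a number of a turn 8.59, either way. A call with a gripper value outside its range is refused whole. The fingers move at their own pace and stop on an object; "force" is the grip in N (left out, the last holds). Time passes only in rows, so rows that do not move let the fingers close. It gives the time, the measured TCP pose, the force, the opening and the grip force at its end, in the units of the state.
- robot.get_state(): the state, without advancing time (a new reading comes with each control period).
- viewer.read_camera(name): name is "side" or "top" or "wrist"; returns the picture (480x640x3 uint8, blue, green, red); there is no depth.
- viewer.camera_info(name): a dict with "vertical_fov" (degrees; the focal length in pixels is half the picture's height over the tangent of half this angle, whatever the lens; pixels are square), "cx", "cy" (the principal point, pixels), "k1" (the pictures are not rectified: a ray, as slopes to the right and down, at radius r is drawn at 1 + k1 r^2 times it, then the intrinsics apply), "R" (3x3) and "t" (3): a world point X has camera coordinates R X + t. Camera axes: x right, y down, z forward; pixel columns grow to the right and rows downward; lengths in mm; the calibration is good to about 2 mm. A picture is of the moment at which its call begins: read the wrist's pose just before it. camera_info takes no time and is no camera call; for the wrist camera it gives the pose at the moment of the call.
- order.job_done(): hands the job in; it is judged then, once.
The state is a dict: "time": time; "joints": joint angles; "dq": joint speeds; "effort": joint torques, N m; "ee_pos": TCP position; "ee_rot": TCP orientation; "ft_force": force on the tool from outside, world axes, zero at the start; "torque": the same for the moment, N m; "gripper_width": finger opening in mm; "grasp_force": force on a finger pad.
Only numpy, scipy, OpenCV 4.12 (cv2) and the standard library are available. Lean on these libraries where they do the work, as an engineer would, in place of code of your own. Each camera call takes 0.05 s, during which the arm holds its last target. There are 200 camera calls.

### The job

Clear the bench after the job. Hang every pair of ear defenders over the bar of the rail, headband on the bar and one cup down each side, and build all the cases lying about into one square, upright column on the case that lies on the board, with the case that has a carrying handle on top. Leave the bottom case lying on its board and do not disturb the brush, the screwdriver and the jar.

Things in the scene. Friction and masses are not known exactly. Their poses are not given: they have to be found in the camera images.
- case1: flat closed green steel case, smooth flat lid, 110 mm long (its x), 60 mm wide (y), 42 mm high; origin: centre of its underside, z up. 0.28 to 0.46 kg. At the start it lies flat on the bench. May be absent.
- case2: flat closed green steel case, smooth flat lid, 110 mm long (its x), 60 mm wide (y), 42 mm high; origin: centre of its underside, z up. 0.28 to 0.46 kg. At the start it lies flat on the bench. May be absent.
- case3: flat closed green steel case, smooth flat lid, 110 mm long (its x), 60 mm wide (y), 42 mm high; origin: centre of its underside, z up. 0.28 to 0.46 kg. At the start it lies flat on the bench. May be absent.
- handle_case: flat closed green steel case, the only one with a carrying handle on its lid, 110 mm long (its x), 60 mm wide (y), 42 mm high; origin: centre of its underside, z up. 0.28 to 0.46 kg. At the start it lies flat on the bench. The handle is a bar along x, 86 mm long and 16 mm wide, from 66 to 78 mm above the origin, with 24 mm of free space under it between two posts (at x = -38 and +38 mm). Nothing can stand on this case. Never absent.
- base_case: case of the same size and looks as the plain ones, 0.8 kg, that already lies on the plywood board: the bottom of the column. Origin: centre of its underside, x along its length; it lies loose
- board: plywood board 160 x 110 x 15 mm fixed to the bench, turned by up to 0.25 rad, under the base case; origin: centre of its underside (bench level), x along its length
- muff1: ear defenders: rigid headband with a black cup at each end, 150 mm over the cups (its x), 60 mm deep (y), 150 mm high, 0.19 to 0.31 kg; cups 72 mm high, 74 mm apart inside. Origin: between the cups' undersides, z up to the headband. Top of the headband: a pad 60 mm long (x), 28 mm wide (y), flat sides 130 to 150 mm above the origin. Starts standing on its cups. May be absent.
- muff1_under (a point): middle of the pad's underside, 128 mm above the origin of these ear defenders. The underside is a shallow hollow like a ridge roof (slopes of 29 degrees) that centres itself on a bar. Hung, this point is 1 to 2 mm above the top of the bar, and the cups are about 28 mm clear of the bench; a pair that is knocked can swing for some seconds. May be absent.
- muff2: ear defenders: rigid headband with a black cup at each end, 150 mm over the cups (its x), 60 mm deep (y), 150 mm high, 0.19 to 0.31 kg; cups 72 mm high, 74 mm apart inside. Origin: between the cups' undersides, z up to the headband. Top of the headband: a pad 60 mm long (x), 28 mm wide (y), flat sides 130 to 150 mm above the origin. Starts standing on its cups. May be absent.
- muff2_under (a point): middle of the pad's underside, 128 mm above the origin of these ear defenders. The underside is a shallow hollow like a ridge roof (slopes of 29 degrees) that centres itself on a bar. Hung, this point is 1 to 2 mm above the top of the bar, and the cups are about 28 mm clear of the bench; a pair that is knocked can swing for some seconds. May be absent.
- muff3: ear defenders: rigid headband with a black cup at each end, 150 mm over the cups (its x), 60 mm deep (y), 150 mm high, 0.19 to 0.31 kg; cups 72 mm high, 74 mm apart inside. Origin: between the cups' undersides, z up to the headband. Top of the headband: a pad 60 mm long (x), 28 mm wide (y), flat sides 130 to 150 mm above the origin. Starts standing on its cups. May be absent.
- muff3_under (a point): middle of the pad's underside, 128 mm above the origin of these ear defenders. The underside is a shallow hollow like a ridge roof (slopes of 29 degrees) that centres itself on a bar. Hung, this point is 1 to 2 mm above the top of the bar, and the cups are about 28 mm clear of the bench; a pair that is knocked can swing for some seconds. May be absent.
- rail: fixed steel rail: a round horizontal bar, 22 mm thick and 400 mm long, along its y, the bar's axis 144 mm and its top 155 mm above the bench, on a post at each end (14 mm thick, at y = -190 and +190 mm, with a foot 90 mm long in x). Origin: on the bench under the middle of the bar, z up
- rail_mid (a point): top of the bar at the middle of its length; y runs along the bar
- brush: paint brush lying to the left of the column; not part of the work, origin on the bench
- screwdriver: screwdriver lying behind the rail; not part of the work, origin on the bench
- jar: small jar standing beyond the rail, 64 mm across and 90 mm high; not part of the work, origin on the bench

How it is judged:
By the outcome, as a careful person would: the job done as asked, in the order asked, and still so for the second after the job is handed in, with the robot touching nothing.
Of case1, case2, case3 only 2 to 3 are there at a start; the rules pass over those that are not, and their reading is None.
Of muff1, muff2, muff3 only 2 to 3 are there at a start; the rules pass over those that are not, and their reading is None.
At some moment in a run one of muff1, muff2, muff3 may be knocked a few centimetres aside while the robot is not near it.
It also fails if it takes over 210 s, if anything falls off the work surface, if the arm or the gripper's body presses on something with over 40 N, if the wrist force passes 120 N, or if a joint passes its speed limit or range.

## Working session

There is one attempt and no reset: what is moved stays moved. The work goes in short steps, Python scripts to look and compute and a tool call to move; the robot and the scene stay as the last step left them, time stands still between calls to the robot, and variables do not carry over. Pictures are saved under pics/ and viewed, at most 14 in all, crops included, and the job is handed in when it is done.

Besides the shell and the picture viewer there is one more tool, called after "Emit:" as name(argument=value, ...) on one line, values as JSON. move_arm: Moves the arm, as the interface text tells. Its arguments: {"type":"object","properties":{"increments":{"type":"string"},"force":{"type":"number"}},"required":["increments"]}

```bash
mkdir -p pics; ls
cat > h.py <<'E'
import numpy as np, cv2
from station import robot, viewer, order
def cam(n):
    i=viewer.camera_info(n); f=240/np.tan(np.radians(i["vertical_fov"])/2)
    return f,i["cx"],i["cy"],i["k1"],np.array(i["R"]),np.array(i["t"])
def ray(c,uv):
    f,cx,cy,k,R,t=c
    d=(np.atleast_2d(uv).astype(float)-[cx,cy])/f; s=d.copy()
    for _ in range(20): s=d/(1+k*(s**2).sum(1,keepdims=True))
    v=np.c_[s,np.ones(len(s))]@R
    return -R.T@t, v
def plane(c,uv,z):
    o,v=ray(c,uv); return (o+v*((z-o[2])/v[:,2:]))[:,:2]
def proj(c,X):
    f,cx,cy,k,R,t=c
    p=np.atleast_2d(X)@R.T+t; s=p[:,:2]/p[:,2:]
    return s*(1+k*(s**2).sum(1,keepdims=True))*f+[cx,cy]
def snap(n,name):
    c=cam(n); im=viewer.read_camera(n); cv2.imwrite(f"pics/{name}.png",im); return c,im
E
python3 - <<'E'
from h import *
for n in("top","side"):
    c,im=snap(n,n+"0"); print(n,c)
s=robot.get_state(); print(s)
E
```

```text
pics
top (np.float64(452.6692481170208), 326.2546203739149, 247.06595243146998, -0.06160238682343177, array([[ 1.90161685e-02, -9.99811483e-01,  3.92211223e-03],
       [-9.81246061e-01, -1.94153796e-02, -1.91779067e-01],
       [ 1.91819062e-01, -2.01654131e-04, -9.81430286e-01]]), array([   7.58092166,  626.5945602 , 1193.68375389]))
side (np.float64(602.6027325730694), 315.4867234908386, 240.97734579800462, -0.09637346845121676, array([[-0.99448347, -0.10392012, -0.01425597],
       [-0.0450138 ,  0.54556966, -0.83685572],
       [ 0.09474377, -0.83159747, -0.54723785]]), array([ 599.20919603,   97.05278461, 1436.01769653]))
{'time': 0.1, 'joints': array([-1.52427738e+00,  3.81120352e-01,  1.29812936e+00,  3.33133826e-05,
        1.46362487e+00, -2.15302043e-01]), 'dq': array([-0.00113377, -0.00132597, -0.00238096,  0.00141017,  0.00033754,
       -0.0007496 ]), 'effort': array([ 4.73121676e-03, -4.38650680e+01, -2.24913508e+01,  7.14995270e-02,
        3.41690099e-02, -7.69394660e-05]), 'ee_pos': array([ 142.35442202, -530.96976527,  211.32274132]), 'ee_rot': array([-6.37283526e-04,  9.91443482e-01,  1.30535098e-01,  7.05285088e-05]), 'ft_force': array([-0.12714092,  0.34649713, -0.24156111]), 'torque': array([ 0.00329913, -0.03190338, -0.01524502]), 'grasp_force': 0.0, 'gripper_width': 88.06480765489239}
```

View pics/top0.png

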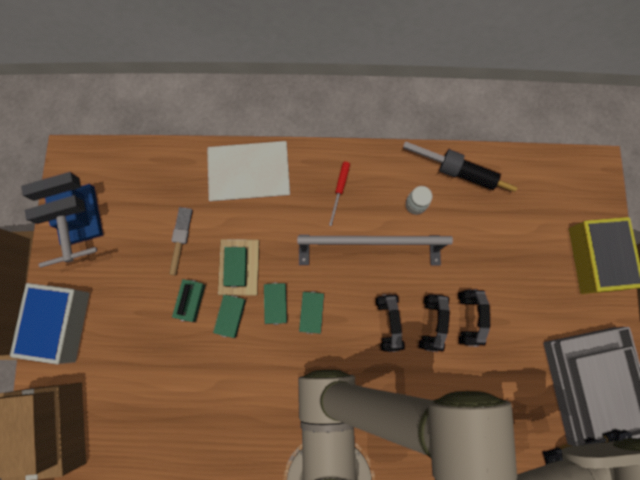

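View pics/side0.png

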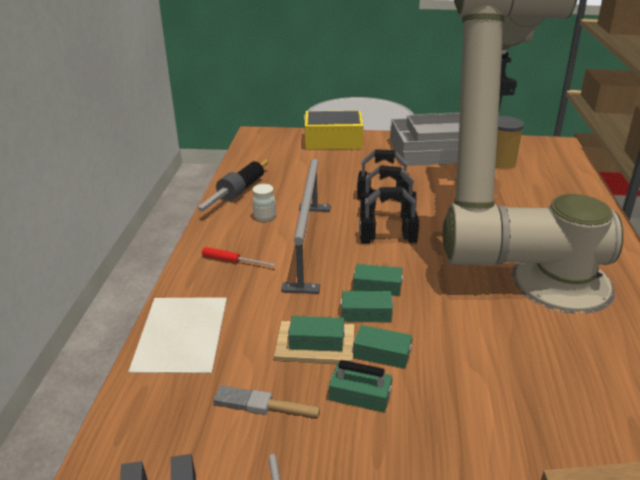

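```bash
cat > det.py <<'E'
from h import *
def cases(c,im):
    hsv=cv2.cvtColor(im,cv2.COLOR_BGR2HSV)
    m=cv2.inRange(hsv,(60,60,30),(90,255,255))
    m[:140]=0
    out=[]
    for k in cv2.findContours(m,cv2.RETR_EXTERNAL,cv2.CHAIN_APPROX_NONE)[0]:
        if cv2.contourArea(k)<200: continue
        p=k.reshape(-1,2)
        u=p.mean(0); z=57 if abs(u[0]-236)<12 and u[1]<285 else 42
        q=plane(c,p,z).astype(np.float32); out.append((u.round(),z,[np.round(x,2) for x in cv2.minAreaRect(q)]))
    return out
E
python3 - <<'E'
from det import *
im=cv2.imread("pics/top0.png"); c=cam("top")
print("cam", -c[4].T@c[5])
for o in cases(c,im): print(*o)
# dark blobs
g=im.max(2); m=((g<45)*255).astype(np.uint8); m[:280]=0;m[360:]=0;m[:,:360]=0;m[:,510:]=0
n,l,s,ce=cv2.connectedComponentsWithStats(m)
for i in range(1,n):
    if s[i,4]>30: print("dark",s[i],ce[i].round(1))
for uv in [(299,240),(451,240)]: print("rail",plane(c,[uv],150))
print("jar",plane(c,[(420,194)],90))
cv2.imwrite("pics/crop0.png",cv2.resize(im[220:360,290:510],None,fx=3.6,fy=3.6,interpolation=cv2.INTER_CUBIC))
E
```

```text
cam [ 385.72798554   19.985775   1291.6553749 ]
[229. 316.] 42 [array([433.06, 282.02]), array([ 59.25, 106.06]), np.float64(77.88)]
[311. 312.] 42 [array([448.25,  57.4 ]), array([ 54.78, 105.44]), np.float64(86.01)]
[275. 303.] 42 [array([470.83, 157.89]), array([104.63,  55.45]), np.float64(2.03)]
[188. 300.] 42 [array([473.25, 398.37]), array([ 62.61, 106.17]), np.float64(78.56)]
[235. 266.] 57 [array([567.79, 271.28]), array([103.32,  58.72]), np.float64(1.24)]
dark [458 290  32  38 493] [475.5 306.1]
dark [376 295  22  15 160] [383.2 301.6]
dark [424 295  25  38 455] [437.5 312.3]
dark [388 310  13  24 238] [394.3 321.4]
dark [459 331  26  14 240] [468.5 337.9]
dark [418 335  25  16 228] [427.9 343. ]
dark [380 337  25  14 201] [389.5 344.6]
rail [[626.02753607  90.34320492]]
rail [[ 633.92525536 -303.2755452 ]]
jar [[ 776.06482095 -238.02096387]]
```

View pics/crop0.png

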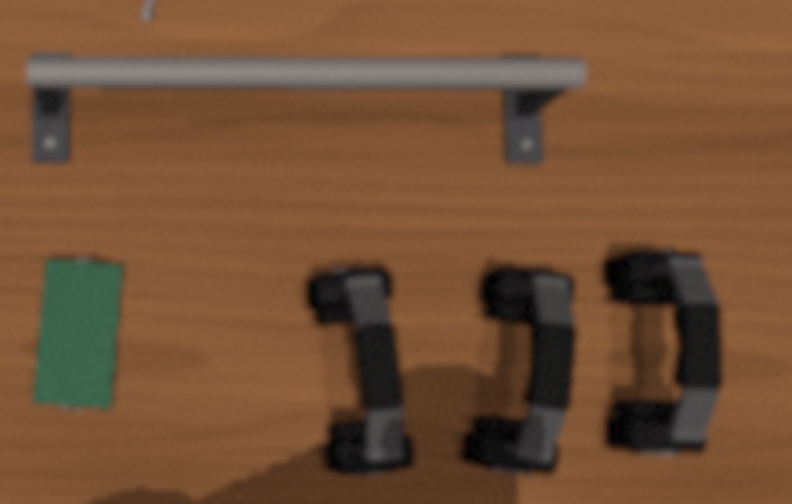

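Run:
```python
from h import *
c=cam("top")
def P(a,z): return plane(c,np.array(a)/3.6+[290,220],z)
for n,q in dict(A=[(357,323),(388,325),(401,403),(367,406)],B=[(534,322),(573,322),(567,407),(529,405)],C=[(677,305),(716,304),(719,384),(680,386)]).items():
    p=P(q,146); d=p[:2].mean(0)-p[2:].mean(0); print(n,p.mean(0),np.linalg.norm(d),np.degrees(np.arctan2(d[1],d[0])))
p=P([(28,70),(585,72)],149); d=p[0]-p[1]; print(p,np.linalg.norm(d),np.degrees(np.arctan2(d[1],d[0]))-90)
```

```text
A [ 423.8173689  -156.38899431] 55.963892129334205 7.853960606286687
B [ 425.81893502 -277.48311446] 58.48348947865865 -5.253845090304651
C [ 440.57291668 -382.41258708] 56.17060248096027 -0.19427194030248293
[[ 627.64045139   93.60387287]
 [ 634.22292964 -307.49307568]] 401.1509580667229 0.9402075245191099
```

```bash
cat >> h.py <<'E'
from scipy.spatial.transform import Rotation as Ro
def pose():
    s=robot.get_state(); q=s["ee_rot"]; R=Ro.from_quat([q[1],q[2],q[3],q[0]]).as_matrix()
    return s["ee_pos"],R
def plan(*wps):
    """wps: (x,y,z,yawdeg); prints shift in tool axes (mm), then turn about tool z (deg)"""
    p,R=pose(); print("at",p.round(1),"yaw",np.degrees(np.arctan2(R[1,0],R[0,0])).round(2),"tilt",np.degrees(R[:2,2]).round(2))
    for x,y,z,w in wps:
        R2=Ro.from_euler('z',w,degrees=True).as_matrix()@np.diag([1.,-1,-1])
        print("shift",(R.T@(np.array([x,y,z])-p)).round(1),"then turn",np.degrees(Ro.from_matrix(R.T@R2).as_rotvec()).round(2)); p,R=np.array([x,y,z]),R2
E
python3 -c "
from h import *
plan((424,-156,210,7.85))"
```

```text
at [ 142.4 -531.   211.3] yaw 15.0 tilt [-0.    0.07]
shift [ 369.1 -289.3    1.8] then turn [-0.07 -0.01  7.15]
```

Emit:
move_arm(increments="70 33.5 -26.3 0 0 0 0;70 33.5 -26.3 0 0 0 0;70 33.5 -26.3 0 0 0 0;70 33.5 -26.3 0 0 0 0;70 33.5 -26.3 0 0 0 0;70 33.5 -26.3 0 0 0 0;70 33.5 -26.3 0 0 0 0;70 33.5 -26.3 0 0 0 0;70 33.5 -26.3 0 0 0 0;70 33.5 -26.3 0 0 0 0;70 34 -26.3 0 0 0 7.2;70 0 0 0 0 0 0", force=20)

```text
time: 1.3
ee_pos: [424.9, -153.7, 211.6]
ee_rot: [-0.001, 0.998, 0.07, 0.0]
ft_force: [-0.5, -0.1, 0.0]
gripper_width: 70.0
grasp_force: 0.0
```

```bash
python3 -c "
from h import *
plan((424,-156,132,7.85))
c,im=snap('wrist','w1'); print(c); print(proj(c,[[424,-156,150]]))"
```

```text
at [ 424.9 -153.7  211.6] yaw 8.01 tilt [0.   0.06]
shift [-1.2  2.2 79.6] then turn [-0.06 -0.01  0.16]
(np.float64(379.16984401205826), 320.1528210413574, 244.0327386514692, -0.06278688017066654, array([[ 0.13935461, -0.99024138, -0.00152061],
       [-0.95683909, -0.13504914,  0.2573338 ],
       [-0.25502793, -0.03440567, -0.96632138]]), array([-211.82380793,  350.22774654,  491.26049953]))
[[322.50691349 250.56473177]]
```

View pics/w1.png

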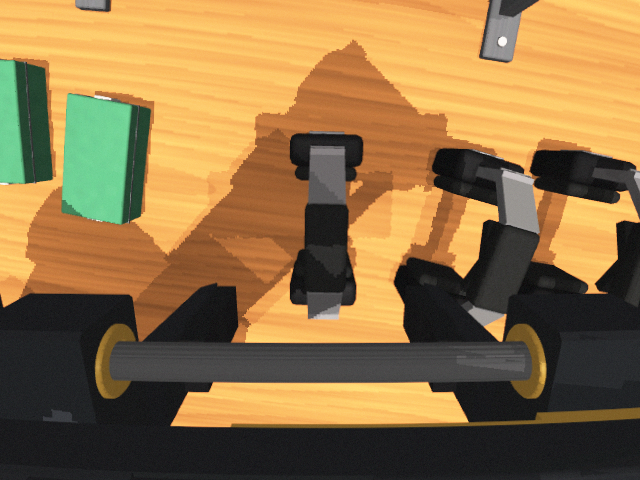

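```bash
python3 -c "
from h import *
c=cam('wrist'); print(-c[4].T@c[5])
print(plane(c,[(307,205),(348,205),(329,132),(327,228),(329,250),(325,290)],150))
print(proj(c,[[454,-152,150],[394,-160,150],[424,-156,150]]))"
```

```text
[ 489.03499888 -146.94560023  384.15723439]
[[ 450.83314791 -143.95443566]
 [ 454.49025392 -169.21884301]
 [ 496.21178452 -151.00124084]
 [ 438.11281711 -158.43690249]
 [ 423.99977872 -161.8386912 ]
 [ 396.43316193 -163.31780161]]
[[320.51819626 201.83140634]
 [319.50937405 292.72216949]
 [319.99738195 248.74626159]]
```

```bash
python3 -c "
from h import *
plan((423,-159.5,133,7.85))"
```

```text
at [ 423.9 -155.5  211.6] yaw 8.21 tilt [-0.03  0.02]
shift [-1.5  3.9 78.6] then turn [-0.03  0.03  0.36]
```

Emit:
move_arm(increments="70 -1.5 3.9 15 0 0 0;70 0 0 20 0 0 0;70 0 0 20 0 0 0;70 0 0 15 0 0 0;70 0 0 8.6 0 0 0;70 0 0 0 0 0 0;20 0 0 0 0 0 0;20 0 0 0 0 0 0;20 0 0 0 0 0 0;20 0 0 0 0 0 0;20 0 0 0 0 0 0;20 0 0 0 0 0 0", force=25)

```text
time: 2.55
ee_pos: [422.4, -161.2, 133.3]
ee_rot: [0.0, 0.998, 0.07, 0.0]
ft_force: [-0.1, -0.3, 0.3]
gripper_width: 24.1
grasp_force: 0.0
```

```bash
python3 -c "
from h import *
s=robot.get_state(); print(s['gripper_width'],s['grasp_force'],s['ft_force'],s['time'])
plan((423,-159.5,203,7.85),(628.8,3,203,0.9),(628.8,3,167,.9))"
```

```text
24.105700811880762 0.0 [-0.1032846 -0.3013946  0.347661 ] 2.55
at [ 422.4 -161.2  133.3] yaw 7.99 tilt [ 0. -0.]
shift [  0.9  -1.6 -69.7] then turn [ 0.   -0.    0.14]
shift [ 226.1 -132.9    0. ] then turn [0.   0.   6.95]
shift [ 0.  0. 36.] then turn [0. 0. 0.]
```

Emit:
move_arm(increments="20 0 0 0 0 0 0;20 0 0 0 0 0 0")

```text
time: 2.75
ee_pos: [422.3, -161.2, 133.3]
ee_rot: [-0.0, 0.998, 0.07, -0.0]
ft_force: [0.7, 0.5, 0.5]
gripper_width: 19.8
grasp_force: 0.0
```

```bash
python3 -c "
from h import *
c,im=snap('wrist','w2');c,im2=snap('side','s2')
cv2.imwrite('pics/w2b.png',np.hstack([cv2.resize(im,(400,300)),cv2.resize(im2[100:280,300:540],(400,300))]))"
```

```text
(no output)
```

View pics/w2b.png

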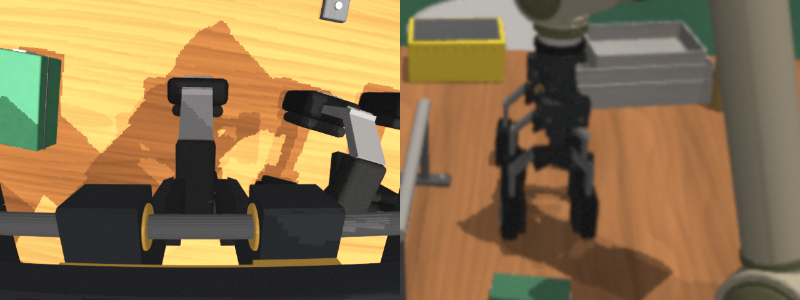

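```bash
python3 -c "
from h import *
im=cv2.imread('pics/w2.png'); im2=cv2.imread('pics/s2.png')
a=cv2.resize(im[200:430,200:460],(400,354),interpolation=cv2.INTER_CUBIC);b=cv2.resize(im2[110:250,330:450],(400,467),interpolation=cv2.INTER_CUBIC)[:354]
cv2.imwrite('pics/w2c.png',np.clip(np.hstack([a,b])*2.2,0,255).astype(np.uint8))"
```

```text
(no output)
```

View pics/w2c.png

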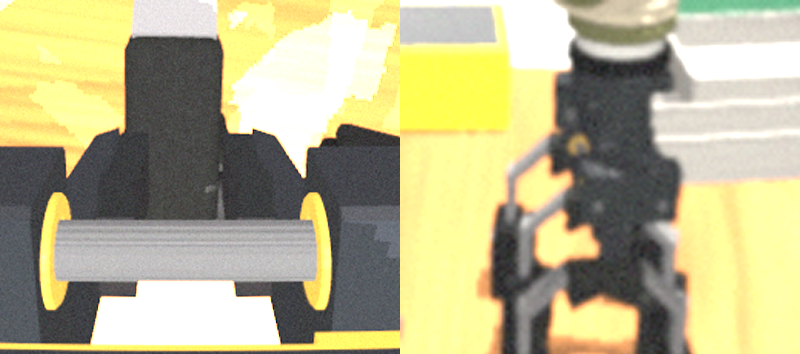

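```bash
cat >> h.py <<'E'
def tri(a,b):
    """a,b=(cam,uv)"""
    o1,v1=ray(*a);o2,v2=ray(*b);v1,v2=v1[0],v2[0]
    s=np.linalg.lstsq(np.c_[v1,-v2],o2-o1,rcond=None)[0]
    p,q=o1+s[0]*v1,o2+s[1]*v2
    return (p+q)/2,np.linalg.norm(p-q)
E
python3 - <<'E'
from h import *
ct=cam("top")
# wrist cam as at w1
cw=(379.16984401205826,320.1528210413574,244.0327386514692,-0.06278688017066654,np.array([[0.13935461,-0.99024138,-0.00152061],[-0.95683909,-0.13504914,0.2573338],[-0.25502793,-0.03440567,-0.96632138]]),np.array([-211.82380793,350.22774654,491.26049953]))
for w,t in [((307,205),(357,323)),((348,205),(388,325)),((329,132),(366,277))]:
    print(tri((cw,w),(ct,np.array(t)/3.6+[290,220])))
c=cam('wrist');p,R=pose()
print(proj(c,[p+R@[0,y,z] for y in(-10,10) for z in(0,-19)]), cv2.imread('pics/w2.png').shape)
E
```

```text
(array([ 451.70697939, -141.87104956,  147.43108783]), np.float64(0.9185017060821294))
(array([ 451.89606829, -168.66620636,  122.62079078]), np.float64(3.082257604322729))
(array([ 493.44553562, -152.53449559,  101.5204044 ]), np.float64(11.484778916024897))
[[298.05751067 283.02070406]
 [295.5985077  298.52808005]
 [339.30993688 283.03135508]
 [341.40100443 298.54212613]] (480, 640, 3)
```

Run:
```python
from h import *
c=cam('wrist')
for z in (150,130,110): print(plane(c,[(282,225),(343,225)],z))
p,R=pose();print(p)
c,im=snap('side','s3'); print(proj(c,[p,p+[0,0,100],[423,-160,150],[423,-160,0]]))
c,im=snap('top','t3'); print(proj(c,[p,p+[0,0,100],[423,-160,150],[423,-160,0]]))
```

```text
[[ 452.21544398 -141.59110463]
 [ 455.77260904 -166.96536188]]
[[ 447.70005716 -140.13605957]
 [ 451.7137103  -168.76657453]]
[[ 443.18467033 -138.68101451]
 [ 447.65481157 -170.56778719]]
[ 422.34938845 -161.23477677  133.24428091]
[[391.39270852 193.4769473 ]
 [393.51192811 157.89065137]
 [391.48537797 187.90211073]
 [388.47110112 237.50736188]]
[[396.2055989  321.90944923]
 [402.92059631 320.64054364]
 [396.75505904 321.44155495]
 [388.42212825 323.05494699]]
```

Emit:
move_arm(increments="0 0 0 0 0 0 0;0 0 0 0 0 0 0;0 0 0 0 0 0 0;0 0 0 0 0 0 0;0 0 0 0 0 0 0")

```text
time: 3.45
ee_pos: [422.3, -161.3, 133.2]
ee_rot: [-0.0, 0.998, 0.07, -0.0]
ft_force: [-0.5, -0.3, -0.1]
gripper_width: 0.6
grasp_force: 0.0
```

Run:
```python
from h import *
c,im=snap('wrist','w4')
_,b=snap('side','s4')
a=cv2.resize(im[180:440,170:470],(400,347),interpolation=cv2.INTER_CUBIC);b=cv2.resize(b[140:250,330:457],(400,347),interpolation=cv2.INTER_CUBIC)
cv2.imwrite('pics/w4c.png',np.clip(np.hstack([a,b])*2.5,0,255).astype(np.uint8))
```

```text
(no output)
```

View pics/w4c.png

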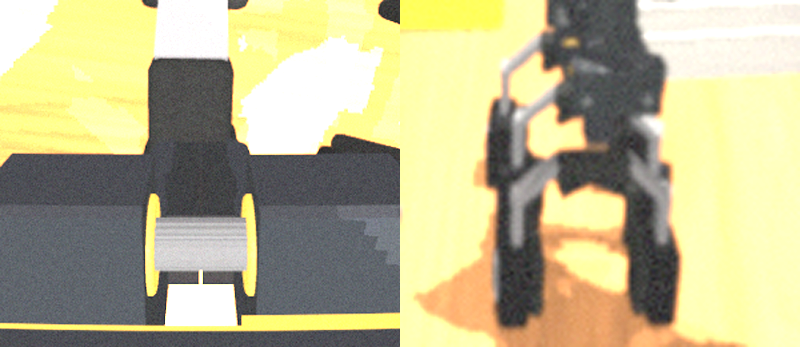

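Emit:
move_arm(increments="0 0 0 -5 0 0 0;0 0 0 -5 0 0 0;70 0 0 0 0 0 0;70 0 0 0 0 0 0;70 0 0 0 0 0 0;70 0 0 0 0 0 0;70 0 0 0 0 0 0;70 0 0 0 0 0 0;70 -0.5 -2.5 9 0 0 0;70 0 0 9 0 0 0;70 0 0 9 0 0 0;70 0 0 0 0 0 0", force=25)

```text
time: 4.75
ee_pos: [420.9, -158.4, 114.8]
ee_rot: [-0.001, 0.998, 0.07, -0.001]
ft_force: [-0.2, 0.2, 0.5]
gripper_width: 70.0
grasp_force: 0.0
```

Emit:
move_arm(increments="15 0 0 0 0 0 0;15 0 0 0 0 0 0;15 0 0 0 0 0 0;15 0 0 0 0 0 0;15 0 0 0 0 0 0;15 0 0 0 0 0 0;15 0 0 0 0 0 0;15 0 0 0 0 0 0", force=25)

```text
time: 5.55
ee_pos: [421.5, -158.8, 116.3]
ee_rot: [-0.0, 0.998, 0.07, 0.0]
ft_force: [-0.3, 1.1, 2.6]
gripper_width: 27.6
grasp_force: 24.9
```

Run:
```python
from h import *
ct=cam("top")
cw=(379.16984401205826,320.1528210413574,244.0327386514692,-0.06278688017066654,np.array([[0.13935461,-0.99024138,-0.00152061],[-0.95683909,-0.13504914,0.2573338],[-0.25502793,-0.03440567,-0.96632138]]),np.array([-211.82380793,350.22774654,491.26049953]))
W=[(67,95),(137,103),(125,223),(62,213)];T=[(48,260),(123,263),(110,408),(35,404)]
for w,t in zip(W,T): print(tri((cw,w),(ct,np.array(t)/3.6+[290,220])))
for z in (42,): q=plane(cw,W,z); print(q.mean(0),[np.linalg.norm(q[i]-q[(i+1)%4]).round(1) for i in range(4)])
q=plane(ct,np.array(T)/3.6+[290,220],42); print(q.mean(0),[np.linalg.norm(q[i]-q[(i+1)%4]).round(1) for i in range(4)])
```

```text
(array([502.14862616,  80.56747257,  43.28873778]), np.float64(1.086418747924291))
(array([502.56781553,  23.16413498,  30.29108144]), np.float64(1.8707952685410627))
(array([391.18589752,  30.93766534,  32.27127165]), np.float64(0.7336133509209596))
(array([393.97317637,  88.00199841,  40.91341839]), np.float64(2.8145116552921188))
[448.88850547  53.33245327] [np.float64(63.8), np.float64(109.2), np.float64(61.6), np.float64(107.4)]
[446.44863865  55.41198544] [np.float64(57.6), np.float64(110.0), np.float64(56.7), np.float64(109.3)]
```

Emit:
move_arm(increments="15 0 0 -10 0 0 0;15 0 0 -20 0 0 0;15 0 0 -25 0 0 0;15 0 0 -25 0 0 0;15 0 0 -25 0 0 0;15 0 0 -25 0 0 0;15 0 0 -25 0 0 0;15 0 0 -15 0 0 0;15 0 0 -10 0 0 0;15 0 0 0 0 0 0;15 0 0 0 0 0 0")

```text
time: 6.65
ee_pos: [421.2, -158.7, 295.6]
ee_rot: [-0.0, 0.998, 0.07, -0.001]
ft_force: [0.6, 0.1, -2.1]
gripper_width: 27.3
grasp_force: 24.9
```

Run:
```python
from h import *
plan((628.8,3,291,0.9))
c,im=snap('side','s5');p,_=pose();s=robot.get_state();print(s['gripper_width'],s['grasp_force'],s['ft_force'])
print(proj(c,[p+[0,0,z] for z in(20,0,-20,-116)]))
x,y=proj(c,[p])[0].astype(int)
cv2.imwrite('pics/s5c.png',np.clip(cv2.resize(im[y-60:y+90,x-90:x+90],None,fx=4,fy=4,interpolation=cv2.INTER_CUBIC)*1.8,0,255).astype(np.uint8)); print(x-90,y-60)
```

```text
at [ 421.2 -158.7  295.6] yaw 7.98 tilt [-0.06  0.04]
shift [ 228.  -131.3    4.5] then turn [-0.05  0.06  7.08]
27.691399496632194 24.919714629650116 [ 0.92963268 -0.21738307 -2.87728785]
[[395.83537566 127.21751848]
 [395.38406849 134.96496953]
 [394.93652367 142.6065662 ]
 [392.84140899 177.85752069]]
305 74
```

View pics/s5c.png

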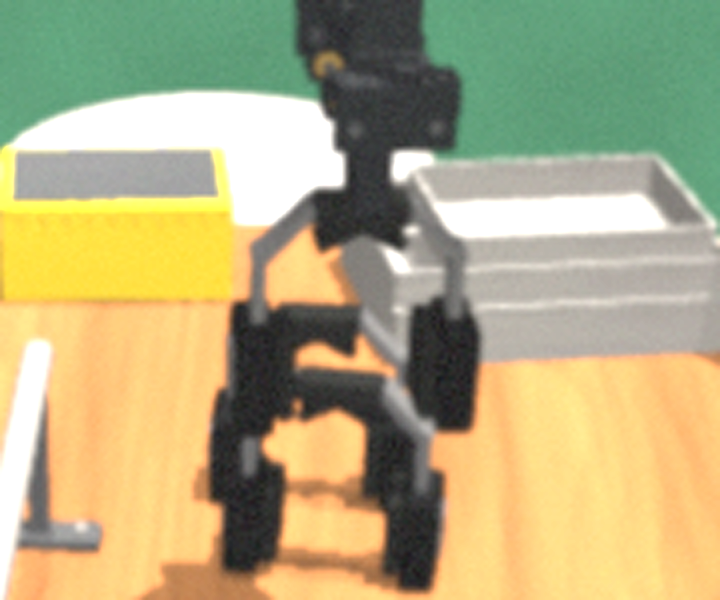

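Emit:
move_arm(increments="15 15 -9 0 0 0 0;15 28 -16 0 0 0 0;15 28 -16 0 0 0 0;15 28 -16 0 0 0 0;15 28 -16 0 0 0 0;15 28 -16 0 0 0 0;15 28 -16 0 0 0 0;15 28 -16 0 0 0 2;15 17 -10.5 0 0 0 2;15 0 0 0 0 0 2;15 0 0 0 0 0 1;15 0 0 0 0 0 0")

```text
time: 7.9
ee_pos: [629.3, 2.3, 295.5]
ee_rot: [-0.0, 1.0, 0.008, -0.001]
ft_force: [-0.1, 0.2, -2.0]
gripper_width: 27.8
grasp_force: 24.9
```

Run:
```python
from h import *
plan((628.8,3,200,0.9))
c,im=snap('wrist','w6')
g=cv2.cvtColor(im,cv2.COLOR_BGR2GRAY)
print(proj(c,[[628.8,y,155] for y in(60,30,3,-30,-60)]), proj(c,[[639.8,y,144] for y in(60,-60)]), proj(c,[[617.8,y,144] for y in(60,-60)]))
```

```text
at [629.3   2.3 295.5] yaw 0.97 tilt [-0.08  0.01]
shift [-0.3 -0.6 95.5] then turn [-0.01  0.08  0.07]
[[251.07973874 222.79536447]
 [286.57603693 223.35836233]
 [318.60091313 223.88545983]
 [357.71277925 224.55369811]
 [393.11689684 225.18197789]] [[252.96454431 207.72752628]
 [391.5907366  210.08017854]] [[253.65306318 232.48903296]
 [389.9852191  234.76475226]]
```

View pics/w6.png

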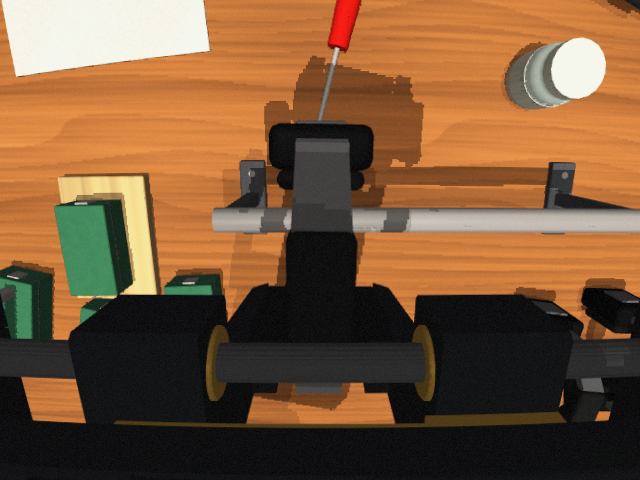

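Emit:
move_arm(increments="15 -0.5 -0.5 15 0 0 0;15 0 0 25 0 0 0;15 0 0 25 0 0 0;15 0 0 25 0 0 0;15 0 0 20 0 0 0;15 0 0 15 0 0 0;15 0 0 8 0 0 0;15 0 0 5 0 0 0;15 0 0 0 0 0 0;15 0 0 0 0 0 0")

```text
time: 8.95
ee_pos: [629.3, 2.8, 159.1]
ee_rot: [0.0, 1.0, 0.009, 0.001]
ft_force: [0.9, -0.2, -3.0]
gripper_width: 27.6
grasp_force: 24.9
```

Emit:
move_arm(increments="15 0 0 2 0 0 0;15 0 0 2 0 0 0;15 0 0 2 0 0 0;15 0 0 2 0 0 0;15 0 0 0 0 0 0")

```text
time: 9.45
ee_pos: [628.9, 3.0, 149.9]
ee_rot: [-0.0, 1.0, 0.009, -0.0]
ft_force: [1.0, 0.3, -2.9]
gripper_width: 27.6
grasp_force: 24.9
```

Emit:
move_arm(increments="15 0 0 1.5 0 0 0;15 0 0 1.5 0 0 0;15 0 0 0 0 0 0")

```text
time: 9.75
ee_pos: [628.9, 3.0, 147.0]
ee_rot: [-0.0, 1.0, 0.009, -0.0]
ft_force: [-0.1, 0.6, -3.1]
gripper_width: 27.8
grasp_force: 24.9
```

Emit:
move_arm(increments="15 0 0 1 0 0 0;15 0 0 1 0 0 0;15 0 0 0 0 0 0")

```text
time: 10.05
ee_pos: [629.0, 3.0, 145.3]
ee_rot: [0.0, 1.0, 0.009, 0.0]
ft_force: [-0.7, -0.1, -4.0]
gripper_width: 27.3
grasp_force: 24.9
```

Emit:
move_arm(increments="15 0 0 1 0 0 0;15 0 0 1 0 0 0;15 0 0 0 0 0 0")

```text
time: 10.35
ee_pos: [629.4, 3.0, 145.1]
ee_rot: [0.0, 1.0, 0.009, 0.001]
ft_force: [-2.5, 0.3, 8.3]
gripper_width: 27.7
grasp_force: 25.0
```

Emit:
move_arm(increments="15 0 0 -1 0 0 0;15 0 0 0 0 0 0;45 0 0 0 0 0 0;45 0 0 0 0 0 0;45 0 0 0 0 0 0;45 0 0 -6 0 0 0;45 0 0 -20 0 0 0;45 0 0 -25 0 0 0;45 0 0 -20 0 0 0;45 0 0 0 0 0 0")

```text
time: 11.35
ee_pos: [630.0, 2.8, 218.3]
ee_rot: [0.001, 1.0, 0.009, 0.003]
ft_force: [0.0, 0.3, -0.4]
gripper_width: 45.2
grasp_force: 0.0
```

Run:
```python
from h import *
c,b=snap('side','s7'); c,t=snap('top','t7')
b=cv2.resize(b[130:330,250:480],(400,348),interpolation=cv2.INTER_CUBIC);t=cv2.resize(t[200:360,340:524],(400,348),interpolation=cv2.INTER_CUBIC)
cv2.imwrite('pics/c7.png',np.clip(np.hstack([b,t])*1.6,0,255).astype(np.uint8)); plan((425,-280,215,-5.25))
```

```text
at [628.8   3.  214.8] yaw 0.98 tilt [-0.02  0.  ]
shift [-2.086e+02  2.795e+02 -2.000e-01] then turn [-0.    0.02  6.23]
```

View pics/c7.png

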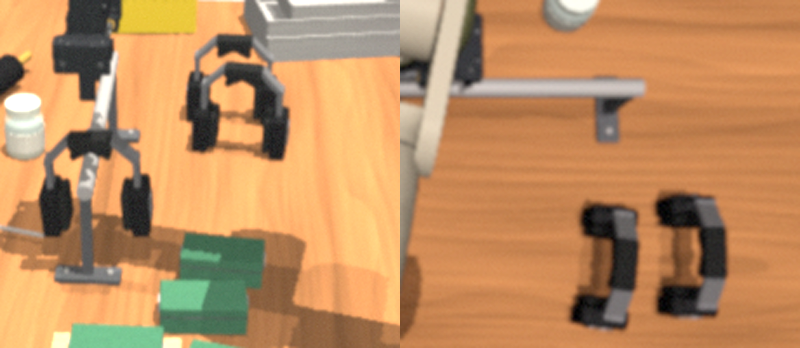

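Emit:
move_arm(increments="70 -23.2 31 0 0 0 0;70 -23.2 31 0 0 0 0;70 -23.2 31 0 0 0 0;70 -23.2 31 0 0 0 0;70 -23.2 31 0 0 0 0;70 -23.2 31 0 0 0 0;70 -23.2 31 0 0 0 0;70 -23.2 31 0 0 0 3;70 -23 31.5 0 0 0 3.2;70 0 0 0 0 0 0;70 0 0 0 0 0 0")

```text
time: 12.55
ee_pos: [422.9, -278.9, 214.2]
ee_rot: [-0.001, 0.999, -0.046, -0.001]
ft_force: [0.2, 0.1, 0.2]
gripper_width: 69.7
grasp_force: 0.0
```

Run:
```python
from h import *
c,im=snap('wrist','w8'); print(pose()[0])
cv2.imwrite('pics/w8c.png',np.clip(im*1.5,0,255).astype(np.uint8)); plan((425,-280,116,-5.25))
```

```text
[ 423.45935212 -278.29331248  214.37916647]
at [ 423.5 -278.3  214.4] yaw -5.21 tilt [-0.06  0.09]
shift [ 1.8  1.7 98.4] then turn [-0.08  0.06  0.04]
```

View pics/w8c.png

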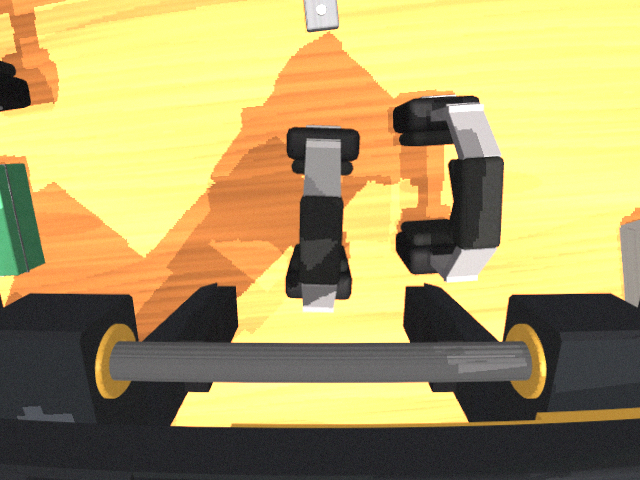

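Emit:
move_arm(increments="70 3.5 1.5 18 0 0 0;70 0 0 25 0 0 0;70 0 0 25 0 0 0;70 0 0 20 0 0 0;70 0 0 10 0 0 0;70 0 0 0 0 0 0;15 0 0 0 0 0 0;15 0 0 0 0 0 0;15 0 0 0 0 0 0;15 0 0 0 0 0 0;15 0 0 0 0 0 0;15 0 0 0 0 0 0")

```text
time: 13.8
ee_pos: [426.9, -280.6, 117.4]
ee_rot: [-0.0, 0.999, -0.046, 0.0]
ft_force: [-0.3, 0.8, 1.3]
gripper_width: 27.5
grasp_force: 24.9
```

Emit:
move_arm(increments="15 0 0 0 0 0 0;15 0 0 -10 0 0 0;15 0 0 -20 0 0 0;15 0 0 -25 0 0 0;15 0 0 -25 0 0 0;15 0 0 -25 0 0 0;15 0 0 -25 0 0 0;15 0 0 -25 0 0 0;15 0 0 -15 0 0 0;15 0 0 -10 0 0 0;15 0 0 0 0 0 0;15 0 0 0 0 0 0")

```text
time: 15.0
ee_pos: [426.7, -280.4, 296.5]
ee_rot: [-0.0, 0.999, -0.046, -0.0]
ft_force: [0.2, -0.2, -3.8]
gripper_width: 27.1
grasp_force: 24.8
```

Run:
```python
from h import *
plan((630.8,-107,296,0.9))
c,im=snap('wrist','w9')
```

```text
at [ 426.7 -280.4  296.5] yaw -5.22 tilt [-0.05  0.06]
shift [ 187.5 -191.3    0.5] then turn [-0.05  0.05 -6.12]
```

Emit:
move_arm(increments="15 13 -13.5 0 0 0 0;15 22 -22.5 0 0 0 0;15 22 -22.5 0 0 0 0;15 22 -22.5 0 0 0 0;15 22 -22.5 0 0 0 0;15 22 -22.5 0 0 0 0;15 22 -22.5 0 0 0 0;15 22 -22.5 0 0 0 0;15 20.5 -20.3 0 0 0 0;15 0 0 0 0 0 -3;15 0 0 0 0 0 -3.1;15 0 0 0 0 0 0")

```text
time: 16.25
ee_pos: [631.0, -107.0, 295.9]
ee_rot: [-0.0, 1.0, 0.008, -0.001]
ft_force: [-1.0, -0.3, -2.9]
gripper_width: 27.5
grasp_force: 24.9
```

Run:
```python
from h import *
plan((630.8,-107,150,0.9))
```

```text
at [ 631.  -107.   295.9] yaw 0.93 tilt [-0.12  0.04]
shift [1.000e-01 1.000e-01 1.459e+02] then turn [-0.05  0.12  0.03]
```

Emit:
move_arm(increments="15 0 0 15 0 0 0;15 0 0 25 0 0 0;15 0 0 25 0 0 0;15 0 0 25 0 0 0;15 0 0 25 0 0 0;15 0 0 15 0 0 0;15 0 0 10 0 0 0;15 0 0 5 0 0 0;15 0 0 2 0 0 0;15 0 0 0 0 0 0;15 0 0 0 0 0 0")

```text
time: 17.35
ee_pos: [631.3, -107.3, 151.0]
ee_rot: [0.0, 1.0, 0.008, 0.001]
ft_force: [0.9, 0.9, -2.2]
gripper_width: 27.2
grasp_force: 24.9
```

Emit:
move_arm(increments="15 0 0 1 0 0 0;15 0 0 1 0 0 0;15 0 0 1 0 0 0;15 0 0 0 0 0 0;15 0 0 0 0 0 0")

```text
time: 17.85
ee_pos: [631.0, -107.2, 147.3]
ee_rot: [-0.0, 1.0, 0.008, -0.0]
ft_force: [0.1, 0.2, -3.6]
gripper_width: 27.5
grasp_force: 24.9
```

Emit:
move_arm(increments="15 0 0 1 0 0 0;15 0 0 1 0 0 0;15 0 0 0 0 0 0;15 0 0 0 0 0 0")

```text
time: 18.25
ee_pos: [631.6, -107.4, 146.2]
ee_rot: [0.0, 1.0, 0.008, 0.001]
ft_force: [1.2, -0.7, 6.0]
gripper_width: 27.6
grasp_force: 25.0
```

Emit:
move_arm(increments="15 0 0 -0.5 0 0 0;45 0 0 0 0 0 0;45 0 0 0 0 0 0;45 0 0 0 0 0 0;45 0 0 -6 0 0 0;45 0 0 -20 0 0 0;45 0 0 -25 0 0 0;45 0 0 -20 0 0 0;45 0 0 0 0 0 0")

```text
time: 19.15
ee_pos: [631.9, -107.5, 219.9]
ee_rot: [0.001, 1.0, 0.008, 0.003]
ft_force: [0.3, -0.3, -0.8]
gripper_width: 45.1
grasp_force: 0.0
```

Emit:
move_arm(increments="70 -21.7 30.6 0 0 0 0;70 -21.7 30.6 0 0 0 0;70 -21.7 30.6 0 0 0 0;70 -21.7 30.6 0 0 0 0;70 -21.7 30.6 0 0 0 0;70 -21.7 30.6 0 0 0 0;70 -21.7 30.6 0 0 0 0;70 -21.7 30.6 0 0 0 1;70 -21.4 30.2 0 0 0 0.1;70 0 0 0 0 0 0;70 0 0 0 0 0 0")

```text
time: 20.25
ee_pos: [439.3, -384.8, 215.8]
ee_rot: [-0.001, 1.0, -0.003, -0.0]
ft_force: [-0.4, -0.5, -0.9]
gripper_width: 69.9
grasp_force: 0.0
```

Run:
```python
from h import *
c,im=snap('wrist','w10'); c2,im2=snap('top','t10'); c3,im3=snap('side','s10')
a=cv2.resize(im[80:380,170:470],(400,400));b=cv2.resize(im3[130:330,250:450],(400,400),interpolation=cv2.INTER_CUBIC)
cv2.imwrite('pics/w10c.png',np.clip(np.hstack([a,b])*1.5,0,255).astype(np.uint8)); plan((441,-385,116,-0.2))
print(proj(c,[[471,-371,150],[471,-399,150]]))
```

```text
at [ 440.3 -383.7  216.4] yaw -0.14 tilt [-0.01  0.03]
shift [  0.7   1.3 100.4] then turn [-0.03  0.01  0.06]
[[297.12240222 198.74989371]
 [341.48706696 198.53025914]]
```

View pics/w10c.png

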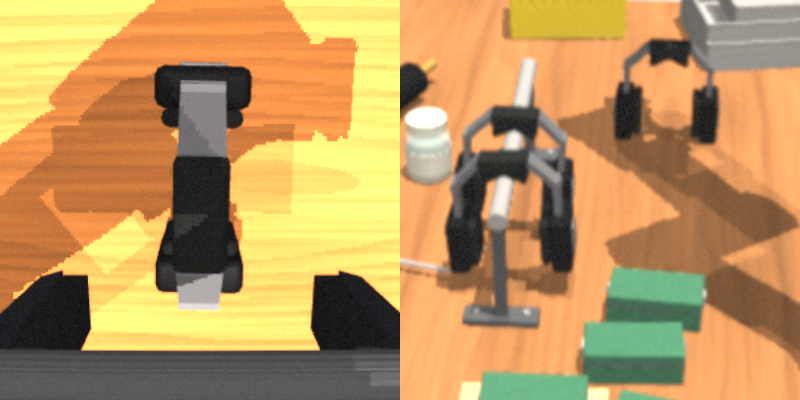

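Emit:
move_arm(increments="70 2 2 18 0 0 0;70 0 0 25 0 0 0;70 0 0 25 0 0 0;70 0 0 22 0 0 0;70 0 0 10 0 0 0;70 0 0 0 0 0 0;15 0 0 0 0 0 0;15 0 0 0 0 0 0;15 0 0 0 0 0 0;15 0 0 0 0 0 0;15 0 0 0 0 0 0;15 0 0 0 0 0 0")

```text
time: 21.6
ee_pos: [441.7, -386.8, 116.9]
ee_rot: [-0.0, 1.0, -0.002, 0.0]
ft_force: [-0.3, 0.7, 1.4]
gripper_width: 27.4
grasp_force: 24.9
```

Emit:
move_arm(increments="15 0 0 0 0 0 0;15 0 0 -10 0 0 0;15 0 0 -20 0 0 0;15 0 0 -25 0 0 0;15 0 0 -25 0 0 0;15 0 0 -25 0 0 0;15 0 0 -25 0 0 0;15 0 0 -25 0 0 0;15 0 0 -15 0 0 0;15 0 0 -10 0 0 0;15 0 0 0 0 0 0;15 0 0 0 0 0 0")

```text
time: 22.8
ee_pos: [441.5, -386.6, 295.9]
ee_rot: [-0.001, 1.0, -0.002, -0.0]
ft_force: [0.3, 0.3, -2.7]
gripper_width: 27.6
grasp_force: 24.9
```

Run:
```python
from h import *
plan((632.6,-217,296,0.9))
```

```text
at [ 441.5 -386.6  295.9] yaw -0.22 tilt [-0.05  0.07]
shift [ 1.904e+02 -1.704e+02 -1.000e-01] then turn [-0.07  0.05 -1.12]
```

Emit:
move_arm(increments="15 13.4 -12.4 0 0 0 0;15 22 -20 0 0 0 0;15 22 -20 0 0 0 0;15 22 -20 0 0 0 0;15 22 -20 0 0 0 0;15 22 -20 0 0 0 0;15 22 -20 0 0 0 0;15 22 -20 0 0 0 0;15 22 -18 0 0 0 -1.1;15 1 0 0 0 0 0;15 0 0 0 0 0 0;15 0 0 0 0 0 0")

```text
time: 24.0
ee_pos: [632.2, -217.7, 296.1]
ee_rot: [-0.0, 1.0, 0.007, -0.001]
ft_force: [-1.0, -0.1, -3.6]
gripper_width: 27.6
grasp_force: 25.0
```

Emit:
move_arm(increments="15 0 0 15 0 0 0;15 0 0 25 0 0 0;15 0 0 25 0 0 0;15 0 0 25 0 0 0;15 0 0 25 0 0 0;15 0 0 15 0 0 0;15 0 0 10 0 0 0;15 0 0 5 0 0 0;15 0 0 2 0 0 0;15 0 0 0 0 0 0;15 0 0 0 0 0 0")

```text
time: 25.1
ee_pos: [633.0, -217.3, 150.6]
ee_rot: [0.0, 1.0, 0.008, 0.001]
ft_force: [0.2, 0.2, -3.3]
gripper_width: 27.7
grasp_force: 25.0
```

Emit:
move_arm(increments="15 0 0 1 0 0 0;15 0 0 1 0 0 0;15 0 0 1 0 0 0;15 0 0 0 0 0 0;15 0 0 0 0 0 0")

```text
time: 25.6
ee_pos: [632.8, -217.1, 146.7]
ee_rot: [-0.0, 1.0, 0.008, 0.0]
ft_force: [0.3, 0.4, -2.5]
gripper_width: 27.8
grasp_force: 25.0
```

Emit:
move_arm(increments="15 0 0 1 0 0 0;15 0 0 1 0 0 0;15 0 0 0 0 0 0;15 0 0 0 0 0 0")

```text
time: 26.0
ee_pos: [633.2, -217.3, 145.5]
ee_rot: [0.0, 1.0, 0.008, 0.001]
ft_force: [1.3, -0.4, 2.9]
gripper_width: 27.3
grasp_force: 25.0
```

Emit:
move_arm(increments="15 0 0 -0.5 0 0 0;45 0 0 0 0 0 0;45 0 0 0 0 0 0;45 0 0 0 0 0 0;45 0 0 -6 0 0 0;45 0 0 -20 0 0 0;45 0 0 -25 0 0 0;45 0 0 -25 0 0 0;45 0 0 -25 0 0 0;45 0 0 0 0 0 0")

```text
time: 27.0
ee_pos: [633.6, -217.6, 250.4]
ee_rot: [0.002, 1.0, 0.008, 0.003]
ft_force: [-0.7, 0.1, 0.2]
gripper_width: 44.6
grasp_force: 0.0
```

Emit:
move_arm(increments="88 -9.3 -37.5 0 0 0 0;88 -9.3 -37.5 0 0 0 0;88 -9.3 -37.5 0 0 0 0;88 -9.3 -37.5 0 0 0 0;88 -9.3 -37.5 0 0 0 0;88 -9.3 -37.5 0 0 0 0;88 -9.3 -37.5 0 0 0 0;88 -9.3 -37.5 0 0 0 0;88 -9.3 -37.5 0 0 0 0;88 -9.3 -37.5 0 0 0 0;88 -9.3 -37.5 0 0 0 0;88 -9.3 -37.5 0 0 0 0")

```text
time: 28.2
ee_pos: [513.3, 232.5, 245.4]
ee_rot: [0.0, 1.0, 0.008, -0.001]
ft_force: [0.6, 0.1, 0.8]
gripper_width: 87.8
grasp_force: 0.0
```

Emit:
move_arm(increments="88 0 0 0 0 0 0;88 0 0 0 0 0 0;88 0 0 0 0 0 0")

```text
time: 28.5
ee_pos: [514.4, 230.2, 245.8]
ee_rot: [0.0, 1.0, 0.007, -0.0]
ft_force: [-0.0, -0.2, -0.3]
gripper_width: 88.0
grasp_force: 0.0
```

```bash
cat > lid.py <<'E'
from h import *
def lids(c,im,z,vmin=None,amin=1500):
    """green lid faces (bright) seen by the wrist camera -> centre, sides, angle of long side on plane z"""
    h=cv2.cvtColor(im,cv2.COLOR_BGR2HSV); g=cv2.inRange(h,(55,60,20),(95,255,255))
    v=h[...,2]; t=vmin or cv2.threshold(v[g>0].reshape(-1,1),0,255,cv2.THRESH_OTSU)[0]
    m=cv2.morphologyEx(g&((v>t)*255).astype(np.uint8),cv2.MORPH_OPEN,np.ones((3,3)))
    print("thr",t)
    for k in cv2.findContours(m,cv2.RETR_EXTERNAL,cv2.CHAIN_APPROX_NONE)[0]:
        if cv2.contourArea(k)<amin: continue
        p=k.reshape(-1,2); q=plane(c,p,z).astype(np.float32)
        (x,y),_,_=r=cv2.minAreaRect(q); b=cv2.boxPoints(r); e=[b[1]-b[0],b[2]-b[1]]; e.sort(key=np.linalg.norm)
        a=np.degrees(np.arctan2(e[1][1],e[1][0])); a=(a+90)%180-90
        print("px",p.mean(0).round(),p.min(0),p.max(0),"ctr",np.round([x,y],1),"size",np.linalg.norm(e,axis=1).round(1),"ang",a.round(2))
E
python3 - <<'E'
from lid import *
print(pose()[0])
c,im=snap('wrist','w11'); lids(c,im,57); lids(c,im,42)
c3,im3=snap('side','s11'); snap('top','t11')
a=cv2.resize(im,(440,330));b=cv2.resize(im3[130:295,250:430],(360,330),interpolation=cv2.INTER_CUBIC)
cv2.imwrite('pics/w11c.png',np.clip(np.hstack([a,b])*1.3,0,255).astype(np.uint8))
E
```

```text
[514.4430568  230.21161998 245.78489835]
thr 130.0
px [268. 282.] [234 231] [304 334] ctr [440.1 281.7] size [ 56.5 103.4] ang -12.37
px [486. 261.] [454 223] [517 313] ctr [459.3  63.8] size [55.8 93.5] ang -3.72
px [153. 239.] [125 191] [188 296] ctr [479.  394.2] size [ 56.1 103.8] ang -11.17
thr 130.0
px [268. 282.] [234 231] [304 334] ctr [434.3 283.8] size [ 58.9 107.7] ang -12.37
px [486. 261.] [454 223] [517 313] ctr [454.2  56.9] size [58.2 97.4] ang -3.72
px [153. 239.] [125 191] [188 296] ctr [474.8 401. ] size [ 58.4 108.1] ang -11.17
```

View pics/w11c.png

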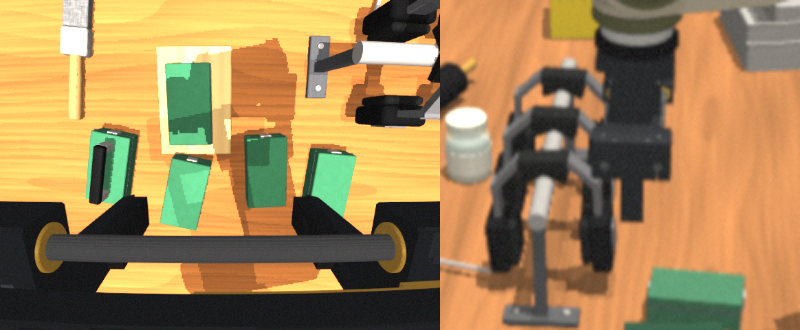

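Emit:
move_arm(increments="88 -5 -20 0 0 0 0;88 -6 -21 0 0 0 0;88 0 0 0 0 0 0;88 0 0 0 0 0 0;88 0 0 0 0 0 0")

```text
time: 29.15
ee_pos: [503.1, 271.0, 246.2]
ee_rot: [0.0, 1.0, 0.007, 0.0]
ft_force: [0.4, -0.1, 0.5]
gripper_width: 87.9
grasp_force: 0.0
```

```bash
cat > lid.py <<'E'
from h import *
def lids(c,im,z,amin=1500):
    """green lid silhouettes seen from straight above -> centre, sides, angle of long side on plane z"""
    h=cv2.cvtColor(im,cv2.COLOR_BGR2HSV); m=cv2.inRange(h,(55,60,15),(95,255,255))
    m=cv2.morphologyEx(m,cv2.MORPH_OPEN,np.ones((3,3)))
    print("cam",(-c[4].T@c[5]).round())
    for k in cv2.findContours(m,cv2.RETR_EXTERNAL,cv2.CHAIN_APPROX_NONE)[0]:
        if cv2.contourArea(k)<amin: continue
        p=k.reshape(-1,2); q=plane(c,p,z).astype(np.float32)
        (x,y),_,_=r=cv2.minAreaRect(q); b=cv2.boxPoints(r); e=[b[1]-b[0],b[2]-b[1]]; e.sort(key=np.linalg.norm)
        a=np.degrees(np.arctan2(e[1][1],e[1][0])); a=(a+90)%180-90
        print("px",p.mean(0).round(),p.min(0),p.max(0),"ctr",np.round([x,y],1),"size",np.linalg.norm(e,axis=1).round(1),"ang",a.round(2))
E
python3 - <<'E'
from lid import *
print(pose()[0])
c,im=snap('wrist','w12'); lids(c,im,57)
E
```

```text
[503.06452335 270.98436517 246.2071613 ]
cam [569. 271. 419.]
px [307. 267.] [270 215] [344 325] ctr [443.4 282.9] size [ 56.2 110.8] ang -12.27
px [518. 260.] [481 210] [556 312] ctr [455.   68.8] size [ 62.4 106.3] ang -3.44
px [420. 234.] [393 187] [457 292] ctr [477.4 166.7] size [ 62.5 107.6] ang 3.57
px [196. 228.] [161 178] [236 286] ctr [480.6 391.7] size [ 63.3 109.5] ang -11.21
px [318. 138.] [285  79] [349 199] ctr [570.8 273.6] size [ 58.1 108.4] ang 1.79
```

Emit:
move_arm(increments="88 -20 35 0 0 0 0;88 -20 36 0 0 0 0;88 -20 36 0 0 0 0;88 -20 36 0 0 0 0;88 -20 36 0 0 0 0;88 -17 34 0 0 0 4.3;88 0 0 0 0 0 0;88 0 0 0 0 0 0;88 0 0 0 0 0 0")

```text
time: 30.1
ee_pos: [389.4, 57.5, 246.3]
ee_rot: [-0.0, 1.0, -0.029, 0.0]
ft_force: [0.7, 0.9, 0.2]
gripper_width: 88.2
grasp_force: 0.0
```

Run:
```python
from lid import *
print(pose()[0])
c,im=snap('wrist','w13'); lids(c,im,42)
plan((448,57,60,-3.5))
```

```text
[389.35175318  57.5113827  246.32738495]
cam [455.  53. 419.]
px [ 97. 178.] [ 67 123] [129 235] ctr [433.9 279.8] size [ 64.3 109.7] ang -12.44
px [  7. 152.] [ 0 98] [ 18 205] ctr [468.1 369.3] size [ 20.6 108.7] ang -14.38
px [317. 148.] [286  92] [348 205] ctr [448.8  56.4] size [ 58.7 107.3] ang -3.5
px [219. 126.] [171  71] [255 192] ctr [471.4 154.3] size [ 65.7 108.9] ang 3.6
px [76. 46.] [34  0] [117  98] ctr [561.8 277.7] size [67.7 91.2] ang 1.74
at [389.3  57.7 246.2] yaw -3.34 tilt [0.   0.01]
shift [ 58.6  -2.7 186.2] then turn [-0.01 -0.    0.16]
```

Emit:
move_arm(increments="88 20 -1 25 0 0 0;88 20 -1 35 0 0 0;88 19.7 -0.3 35 0 0 0.2;88 0 0 35 0 0 0;88 0 0 35 0 0 0;88 0 0 25 0 0 0;88 0 0 25 0 0 0;88 0 0 15 0 0 0;88 0 0 8 0 0 0;88 0 0 0 0 0 0;88 0 0 0 0 0 0")

```text
time: 31.25
ee_pos: [449.1, 56.2, 8.6]
ee_rot: [0.0, 1.0, -0.031, 0.0]
ft_force: [-0.4, 0.1, -0.0]
gripper_width: 87.9
grasp_force: 0.0
```

Run:
```python
from h import *
plan((448.8,56.4,6,-3.5)); print(robot.get_state()['ft_force'])
```

```text
at [449.1  56.2   8.6] yaw -3.58 tilt [ 0.04 -0.  ]
shift [-0.4 -0.2  2.6] then turn [ 0.   -0.04 -0.08]
[-0.44078743  0.12436164 -0.04733559]
```

Emit:
move_arm(increments="88 -0.3 -0.2 2.5 0 0 0;50 0 0 0 0 0 0;50 0 0 0 0 0 0;50 0 0 0 0 0 0;50 0 0 0 0 0 0;50 0 0 0 0 0 0;50 0 0 0 0 0 0;50 0 0 0 0 0 0", force=35)

```text
time: 32.05
ee_pos: [448.5, 56.1, 5.9]
ee_rot: [-0.0, 0.999, -0.032, 0.0]
ft_force: [-0.8, 0.5, 3.8]
gripper_width: 59.6
grasp_force: 35.0
```

Run:
```python
from h import *
p,_=pose(); plan((p[0],p[1],p[2]+120,-3.5),(570.8,273.6,p[2]+120,1.8)); print(robot.get_state()['ft_force'])
```

```text
at [448.5  56.1   5.9] yaw -3.63 tilt [0.02 0.  ]
shift [   0.   -0. -120.] then turn [-0.   -0.02 -0.13]
shift [ 108.8 -224.5    0. ] then turn [ 0.   0.  -5.3]
[-0.84167489  0.54151269  3.76603413]
```

Emit:
move_arm(increments="50 0 0 -10 0 0 0;50 0 0 -25 0 0 0;50 0 0 -30 0 0 0;50 0 0 -30 0 0 0;50 5 -10 -15 0 0 0;50 16 -33 -10 0 0 0;50 16 -33 0 0 0 -1;50 16 -33 0 0 0 -1;50 16 -33 0 0 0 -1;50 16 -31 0 0 0 -1.3;50 15 -28 0 0 0 -1;50 0 0 0 0 0 0")

```text
time: 33.25
ee_pos: [556.0, 256.2, 125.2]
ee_rot: [-0.0, 1.0, 0.016, -0.0]
ft_force: [0.6, -0.8, -3.9]
gripper_width: 59.5
grasp_force: 35.0
```

Run:
```python
from h import *
plan((570.5,273.6,72,1.8)); print(robot.get_state()['ft_force'])
```

```text
at [556.  256.2 125.2] yaw 1.87 tilt [-0.03  0.03]
shift [ 15.1 -16.9  53.2] then turn [-0.03  0.03  0.07]
[ 0.64511102 -0.79004706 -3.89958123]
```

Emit:
move_arm(increments="50 8 -9 0 0 0 0;50 7 -8 0 0 0 0;50 0 0 0 0 0 0;50 0 0 15 0 0 0;50 0 0 20 0 0 0;50 0 0 12 0 0 0;50 0 0 6 0 0 0;50 0 0 3 0 0 0;50 0 0 0 0 0 0;50 0 0 0 0 0 0")

```text
time: 34.25
ee_pos: [570.4, 270.9, 70.5]
ee_rot: [-0.0, 1.0, 0.015, 0.001]
ft_force: [-0.2, 0.1, -3.7]
gripper_width: 59.4
grasp_force: 35.0
```

Run:
```python
from h import *
plan((570.5,273.6,63,1.8)); print(robot.get_state()['ft_force'])
```

```text
at [570.4 270.9  70.5] yaw 1.68 tilt [0.07 0.02]
shift [ 0.2 -2.7  7.5] then turn [-0.01 -0.07 -0.12]
[-0.18215468  0.11044709 -3.67008185]
```

Emit:
move_arm(increments="50 0.2 -2.7 2 0 0 -0.1;50 0 0 2 0 0 0;50 0 0 1.5 0 0 0;50 0 0 0 0 0 0;50 0 0 0 0 0 0")

```text
time: 34.75
ee_pos: [570.2, 273.5, 64.2]
ee_rot: [0.0, 1.0, 0.016, -0.0]
ft_force: [-0.2, -0.2, -3.4]
gripper_width: 59.2
grasp_force: 35.0
```

Emit:
move_arm(increments="50 0 0 1 0 0 0;50 0 0 1 0 0 0;50 0 0 0 0 0 0;50 0 0 0 0 0 0")

```text
time: 35.15
ee_pos: [570.3, 273.5, 63.0]
ee_rot: [-0.0, 1.0, 0.016, 0.0]
ft_force: [-3.1, -1.1, 4.3]
gripper_width: 59.8
grasp_force: 35.0
```

Emit:
move_arm(increments="50 0 0 -0.5 0 0 0;85 0 0 0 0 0 0;85 0 0 0 0 0 0;85 0 0 0 0 0 0;85 0 0 -10 0 0 0;85 0 0 -30 0 0 0;85 0 0 -40 0 0 0;85 -22 0 -40 0 0 0;85 -23 0 -40 0 0 0;85 -22 0 -25 0 0 0;85 0 0 0 0 0 0;85 0 0 0 0 0 0")

```text
time: 36.35
ee_pos: [503.2, 271.5, 248.1]
ee_rot: [-0.0, 1.0, 0.016, 0.001]
ft_force: [-0.3, -1.2, -0.9]
gripper_width: 84.9
grasp_force: 0.0
```

Run:
```python
from lid import *
c,im=snap('wrist','w14'); lids(c,im,99)
plan((410,155,250,3))
```

```text
cam [569. 273. 421.]
px [307. 267.] [269 215] [345 324] ctr [457.8 281.8] size [49.8 98.1] ang -12.3
px [421. 242.] [392 190] [457 293] ctr [487.1 179. ] size [55.6 93.1] ang 3.71
px [196. 228.] [161 176] [237 286] ctr [490.3 378.2] size [55.9 97.7] ang -11.25
px [320. 139.] [284  72] [357 207] ctr [570.3 273. ] size [ 58.8 108.4] ang 1.72
at [503.3 271.3 246.9] yaw 1.77 tilt [-0.06 -0.02]
shift [-96.9 113.4  -3. ] then turn [ 0.02  0.07 -1.23]
```

Emit:
move_arm(increments="88 -22 27 0 0 0 0;88 -26 30 0 0 0 0;88 -26 30 0 0 0 0;88 -26 29 0 0 0 -1.2;88 0 0 0 0 0 0;88 0 0 0 0 0 0;88 0 0 0 0 0 0")

```text
time: 37.1
ee_pos: [407.7, 152.8, 247.1]
ee_rot: [-0.0, 1.0, 0.026, -0.001]
ft_force: [-0.7, 0.2, 0.1]
gripper_width: 88.0
grasp_force: 0.0
```

Run:
```python
from lid import *
c,im=snap('wrist','w15'); lids(c,im,42)
plan((471,158,66,3))
```

```text
cam [474. 155. 420.]
px [201. 171.] [154 116] [237 235] ctr [433.9 279.4] size [ 66.8 109.5] ang -12.33
px [317. 143.] [286  86] [347 200] ctr [471.5 158.5] size [ 58.2 108.2] ang 3.88
px [ 79. 130.] [43 70] [113 191] ctr [473.8 396.7] size [ 65.2 109.4] ang -10.37
px [180.  41.] [139   0] [219  85] ctr [558.2 290.3] size [72.9 74.7] ang 1.58
at [407.7 152.9 247.1] yaw 3.0 tilt [-0.06  0.  ]
shift [ 63.7  -1.8 181. ] then turn [-0.01  0.06 -0.  ]
```

Emit:
move_arm(increments="88 20 -1 25 0 0 0;88 22 -1 38 0 0 0;88 22 -0.2 38 0 0 -0.9;88 0 0 38 0 0 0;88 0 0 35 0 0 0;88 0 0 28 0 0 0;88 0 0 20 0 0 0;88 0 0 12 0 0 0;88 0 0 6 0 0 0;88 0 0 0 0 0 0;88 0 0 0 0 0 0")

```text
time: 38.25
ee_pos: [471.1, 158.2, 8.0]
ee_rot: [-0.0, 0.999, 0.034, 0.0]
ft_force: [0.1, 0.2, 0.6]
gripper_width: 87.9
grasp_force: 0.0
```

Run:
```python
from h import *
plan((471.5,158.5,6,3.9)); print(robot.get_state()['ft_force'])
```

```text
at [471.1 158.2   8. ] yaw 3.9 tilt [0.04 0.  ]
shift [ 0.4 -0.2  2. ] then turn [-0.   -0.04  0.  ]
[0.14740662 0.18058569 0.60266353]
```

Emit:
move_arm(increments="88 0.4 -0.2 2 0 0 0;50 0 0 0 0 0 0;50 0 0 0 0 0 0;50 0 0 0 0 0 0;50 0 0 0 0 0 0;50 0 0 0 0 0 0;50 0 0 0 0 0 0;50 0 0 0 0 0 0")

```text
time: 39.05
ee_pos: [471.1, 158.2, 5.9]
ee_rot: [-0.0, 0.999, 0.034, 0.0]
ft_force: [-0.3, 0.5, 3.7]
gripper_width: 59.6
grasp_force: 35.0
```

Emit:
move_arm(increments="50 0 0 -10 0 0 0;50 0 0 -25 0 0 0;50 0 0 -35 0 0 0;50 0 0 -35 0 0 0;50 0 0 -30 0 0 0;50 0 0 -20 0 0 0;50 0 0 -5 0 0 0;50 0 0 0 0 0 0")

```text
time: 39.85
ee_pos: [470.8, 158.1, 165.8]
ee_rot: [0.0, 0.999, 0.034, 0.0]
ft_force: [-0.2, 0.6, -5.1]
gripper_width: 59.5
grasp_force: 35.0
```

Run:
```python
from h import *
s=robot.get_state(); print(s['gripper_width'],s['ft_force'])
plan((570.3,273.4,166,1.8),(570.3,273.4,112,1.8))
```

```text
59.52300075709447 [-0.23326534  0.63474896 -5.14173743]
at [470.8 158.1 165.8] yaw 3.88 tilt [ 0. -0.]
shift [ 107.1 -108.3   -0.2] then turn [ 0.   -0.    2.08]
shift [ 0.  0. 54.] then turn [0. 0. 0.]
```

Emit:
move_arm(increments="50 12 -12 0 0 0 0;50 22 -22 0 0 0 0;50 25 -25 0 0 0 0;50 25 -25 0 0 0 1;50 15 -15 0 0 0 1.1;50 8 -9.3 0 0 0 0;50 0 0 0 0 0 0;50 0 0 15 0 0 0;50 0 0 20 0 0 0;50 0 0 12 0 0 0;50 0 0 5 0 0 0;50 0 0 0 0 0 0")

```text
time: 41.05
ee_pos: [570.7, 272.6, 113.1]
ee_rot: [0.0, 1.0, 0.015, -0.001]
ft_force: [-0.3, -0.3, -4.0]
gripper_width: 59.6
grasp_force: 35.0
```

Run:
```python
from h import *
plan((570.2,273.4,105,1.8))
```

```text
at [570.7 272.6 113.1] yaw 1.76 tilt [-0.09 -0.03]
shift [-0.5 -0.9  8.1] then turn [ 0.02  0.09 -0.04]
```

Emit:
move_arm(increments="50 -0.3 -0.7 3 0 0 0;50 0 0 2.5 0 0 0;50 0 0 1 0 0 0;50 0 0 0 0 0 0;50 0 0 0 0 0 0")

```text
time: 41.55
ee_pos: [570.8, 273.7, 107.4]
ee_rot: [-0.0, 1.0, 0.016, 0.0]
ft_force: [0.2, -0.5, -4.7]
gripper_width: 59.6
grasp_force: 35.0
```

Emit:
move_arm(increments="50 0 0 1 0 0 0;50 0 0 0.7 0 0 0;50 0 0 0 0 0 0;50 0 0 0 0 0 0")

```text
time: 41.95
ee_pos: [570.8, 273.6, 105.5]
ee_rot: [0.0, 1.0, 0.015, -0.0]
ft_force: [-0.6, 1.3, -4.1]
gripper_width: 59.7
grasp_force: 35.0
```

Emit:
move_arm(increments="50 -0.3 0.1 0.7 0 0 0;50 0 0 0.5 0 0 0;50 0 0 0 0 0 0;50 0 0 0 0 0 0")

```text
time: 42.35
ee_pos: [570.6, 273.5, 104.9]
ee_rot: [-0.0, 1.0, 0.016, 0.0]
ft_force: [-2.0, -1.0, 3.3]
gripper_width: 59.4
grasp_force: 35.0
```

Emit:
move_arm(increments="50 0 0 -0.3 0 0 0;85 0 0 0 0 0 0;85 0 0 0 0 0 0;85 0 0 0 0 0 0;85 0 0 -10 0 0 0;85 0 0 -30 0 0 0;85 0 0 -40 0 0 0;85 -22 0 -40 0 0 0;85 -23 0 -40 0 0 0;85 -22 0 -25 0 0 0;85 0 0 0 0 0 0;85 0 0 0 0 0 0")

```text
time: 43.55
ee_pos: [503.5, 271.4, 289.9]
ee_rot: [-0.0, 1.0, 0.016, 0.0]
ft_force: [-0.2, -0.0, -0.1]
gripper_width: 85.1
grasp_force: 0.0
```

Run:
```python
from lid import *
c,im=snap('wrist','w16'); lids(c,im,141)
plan((366,288,250,-8))
```

```text
cam [569. 273. 463.]
px [308. 256.] [274 209] [342 308] ctr [468.7 280.9] size [44.8 87.6] ang -12.26
px [210. 222.] [175 173] [243 274] ctr [497.3 368.3] size [49.8 84.6] ang -11.22
px [320. 138.] [284  72] [357 207] ctr [570.6 273. ] size [ 58.7 108.4] ang 1.67
at [503.7 271.3 288.7] yaw 1.77 tilt [-0.08 -0.03]
shift [-137.   -21.    38.8] then turn [0.03 0.08 9.77]
```

Emit:
move_arm(increments="88 -25 -5 0 0 0 0;88 -36 -7 0 0 0 0;88 -36 -7.4 10 0 0 3;88 -36 -7.4 28 0 0 3;88 0 0 0 0 0 4;88 0 0 0 0 0 4;88 0 0 0 0 0 0;88 0 0 0 0 0 0")

```text
time: 44.4
ee_pos: [370.5, 295.9, 250.7]
ee_rot: [0.0, 0.994, -0.106, -0.001]
ft_force: [0.5, 0.1, -0.4]
gripper_width: 88.2
grasp_force: 0.0
```

Run:
```python
from lid import *
c,im=snap('wrist','w17'); lids(c,im,42)
plan((434,280,66,-12.4))
```

```text
cam [435. 281. 423.]
px [317. 142.] [287  86] [348 199] ctr [434.2 284. ] size [ 58.7 107.7] ang -12.17
px [206. 128.] [157  70] [233 185] ctr [473.5 396.8] size [ 67.3 108.8] ang -11.26
px [303.  13.] [260   0] [350  36] ctr [547.4 271. ] size [30.9 82.1] ang 77.68
at [370.5 295.9 250.9] yaw -12.15 tilt [-0.08 -0.04]
shift [ 65.7   2.  184.8] then turn [0.05 0.07 0.25]
```

Emit:
move_arm(increments="88 20 -0.6 25 0 0 0;88 22 -0.6 38 0 0 0;88 22.8 -0.6 38 0 0 0;88 0 0 38 0 0 0;88 0 0 35 0 0 0;88 0 0 28 0 0 0;88 0 0 22 0 0 0;88 0 0 12 0 0 0;88 0 0 6 0 0 0;88 0 0 0 0 0 0;88 0 0 0 0 0 0")

```text
time: 45.55
ee_pos: [434.4, 284.2, 10.4]
ee_rot: [-0.0, 0.994, -0.106, 0.001]
ft_force: [-0.7, 0.3, -0.6]
gripper_width: 88.1
grasp_force: 0.0
```

Run:
```python
from h import *
plan((434.2,284,6,-12.2)); print(robot.get_state()['ft_force'])
```

```text
at [434.4 284.2  10.4] yaw -12.21 tilt [0.08 0.03]
shift [-0.1  0.3  4.4] then turn [-0.05 -0.07 -0.01]
[-0.72729268  0.33335876 -0.56859011]
```

Emit:
move_arm(increments="88 0 0.2 4.2 0 0 0;88 0 0 0 0 0 0;50 0 0 0 0 0 0;50 0 0 0 0 0 0;50 0 0 0 0 0 0;50 0 0 0 0 0 0;50 0 0 0 0 0 0;50 0 0 0 0 0 0;50 0 0 0 0 0 0")

```text
time: 46.45
ee_pos: [433.9, 283.9, 5.5]
ee_rot: [-0.0, 0.994, -0.106, 0.0]
ft_force: [-0.2, 0.8, 1.4]
gripper_width: 59.3
grasp_force: 35.0
```

Emit:
move_arm(increments="50 0 0 -10 0 0 0;50 0 0 -25 0 0 0;50 0 0 -40 0 0 0;50 0 0 -40 0 0 0;50 0 0 -40 0 0 0;50 0 0 -30 0 0 0;50 0 0 -15 0 0 0;50 0 0 0 0 0 0;50 0 0 0 0 0 0")

```text
time: 47.35
ee_pos: [433.1, 283.6, 204.7]
ee_rot: [0.0, 0.994, -0.106, -0.001]
ft_force: [0.0, 0.4, -4.5]
gripper_width: 59.4
grasp_force: 35.0
```

Run:
```python
from h import *
s=robot.get_state(); print(s['gripper_width'],s['ft_force'])
plan((570.4,273.6,206,1.8))
```

```text
59.439958512537935 [ 0.03127059  0.42620794 -4.49006923]
at [433.1 283.6 204.7] yaw -12.22 tilt [-0.09 -0.04]
shift [136.3 -19.3  -1.5] then turn [  0.04   0.08 -14.02]
```

Emit:
move_arm(increments="50 15 -2 0 0 0 0;50 25 -3.5 0 0 0 0;50 28 -4 0 0 0 -3;50 28 -4 0 0 0 -3;50 25 1 0 0 0 -4;50 18 3 0 0 0 -4;50 0 0 0 0 0 0;50 0 0 0 0 0 0")

```text
time: 48.15
ee_pos: [572.4, 270.6, 203.7]
ee_rot: [0.0, 1.0, 0.015, -0.002]
ft_force: [-0.3, -0.6, -4.3]
gripper_width: 59.6
grasp_force: 35.0
```

Run:
```python
from h import *
plan((570.3,273.5,155,1.75))
```

```text
at [572.4 270.6 203.7] yaw 1.69 tilt [-0.2  -0.04]
shift [-1.8 -3.  48.7] then turn [ 0.04  0.2  -0.06]
```

Emit:
move_arm(increments="50 -1.8 -3 0 0 0 0;50 0 0 14 0 0 0;50 0 0 18 0 0 0;50 0 0 11 0 0 0;50 0 0 5 0 0 0;50 0 0 2 0 0 0;50 0 0 0 0 0 0;50 0 0 0 0 0 0")

```text
time: 48.95
ee_pos: [571.5, 273.8, 156.2]
ee_rot: [-0.0, 1.0, 0.015, 0.001]
ft_force: [-0.6, -0.4, -3.2]
gripper_width: 59.5
grasp_force: 35.0
```

Run:
```python
from h import *
plan((570.3,273.5,147,1.75))
```

```text
at [571.5 273.8 156.2] yaw 1.78 tilt [0.07 0.02]
shift [-1.2  0.3  9.2] then turn [-0.02 -0.07  0.03]
```

Emit:
move_arm(increments="50 -1 0.2 4 0 0 0;50 0 0 2.5 0 0 0;50 0 0 1 0 0 0;50 0 0 0 0 0 0;50 0 0 0 0 0 0")

```text
time: 49.45
ee_pos: [570.3, 273.5, 148.0]
ee_rot: [-0.0, 1.0, 0.015, 0.0]
ft_force: [-0.4, 0.4, -3.7]
gripper_width: 59.3
grasp_force: 35.0
```

Emit:
move_arm(increments="50 0 0 1 0 0 0;50 0 0 0.7 0 0 0;50 0 0 0 0 0 0;50 0 0 0 0 0 0")

```text
time: 49.85
ee_pos: [570.3, 273.5, 146.6]
ee_rot: [-0.0, 1.0, 0.016, 0.0]
ft_force: [-1.2, -0.8, 0.9]
gripper_width: 59.4
grasp_force: 35.0
```

Emit:
move_arm(increments="50 0 0 0.2 0 0 0;85 0 0 0 0 0 0;85 0 0 0 0 0 0;85 0 0 0 0 0 0;85 0 0 -10 0 0 0;85 0 0 -30 0 0 0;85 0 0 -40 0 0 0;85 -22 0 -40 0 0 0;85 -23 0 -40 0 0 0;85 -22 0 -25 0 0 0;85 0 0 0 0 0 0;85 0 0 0 0 0 0")

```text
time: 51.05
ee_pos: [503.3, 271.4, 331.3]
ee_rot: [-0.0, 1.0, 0.016, 0.0]
ft_force: [0.3, -0.1, -0.4]
gripper_width: 85.2
grasp_force: 0.0
```

Run:
```python
from lid import *
c,im=snap('wrist','w18'); lids(c,im,183)
plan((410,408,250,-11.3))
```

```text
cam [569. 273. 504.]
px [214. 215.] [187 170] [247 263] ctr [504.6 360.8] size [42.5 77.6] ang -11.24
px [320. 139.] [284  72] [357 207] ctr [570.4 273. ] size [ 58.7 108.2] ang 1.67
at [503.5 271.3 330. ] yaw 1.77 tilt [-0.09 -0.03]
shift [ -89.1 -139.6   80.1] then turn [ 0.04  0.09 13.07]
```

Emit:
move_arm(increments="60 -17 -27 0 0 0 0;60 -24 -38 0 0 0 2;60 -24 -38 0 0 0 3;60 -24 -35 20 0 0 4;60 0 0 30 0 0 4;60 0 0 30 0 0 0;60 0 0 0 0 0 0;60 0 0 0 0 0 0")

```text
time: 51.9
ee_pos: [415.0, 409.4, 250.6]
ee_rot: [0.001, 0.995, -0.098, -0.001]
ft_force: [0.9, -0.4, 0.4]
gripper_width: 60.0
grasp_force: 0.0
```

```bash
cat >> lid.py <<'E'
def bar(c,im,z=78):
    g=im.max(2); h=cv2.cvtColor(im,cv2.COLOR_BGR2HSV); gr=cv2.inRange(h,(55,60,15),(95,255,255))
    k=max(cv2.findContours(gr,cv2.RETR_EXTERNAL,cv2.CHAIN_APPROX_NONE)[0],key=lambda k:cv2.contourArea(k)*(abs(k.reshape(-1,2).mean(0)-[318,145]).max()<60))
    m=np.zeros_like(gr); cv2.drawContours(m,[cv2.convexHull(k)],-1,255,-1); m=cv2.erode(m,np.ones((3,3)))
    b=((g<50)&(m>0)).astype(np.uint8)*255; b=cv2.morphologyEx(b,cv2.MORPH_OPEN,np.ones((3,3)))
    k=max(cv2.findContours(b,cv2.RETR_EXTERNAL,cv2.CHAIN_APPROX_NONE)[0],key=cv2.contourArea)
    q=plane(c,k.reshape(-1,2),z).astype(np.float32); print("bar",cv2.minAreaRect(q))
E
python3 - <<'E'
from lid import *
c,im=snap('wrist','w19'); lids(c,im,42); bar(c,im)
plan((473.5,398,100,-11.3))
E
```

```text
cam [480. 396. 423.]
px [315. 147.] [284  91] [345 204] ctr [474.6 401.7] size [ 58.6 108.2] ang -11.16
px [501.  22.] [450   0] [559  56] ctr [559.  203.7] size [ 50.7 100.8] ang -88.57
bar ((474.72113037109375, 401.80426025390625), (15.362787246704102, 84.17491149902344), 78.85531616210938)
at [415.3 409.6 251.7] yaw -11.25 tilt [0.03 0.02]
shift [5.930e+01 1.000e-01 1.517e+02] then turn [-0.03 -0.02  0.05]
```

Emit:
move_arm(increments="60 20 -1.3 20 0 0 0;60 20 -1.3 35 0 0 0;60 19.7 -1.2 38 0 0 0;60 0 0 38 0 0 0;60 0 0 32 0 0 0;60 0 0 20 0 0 0;60 0 0 12 0 0 0;60 0 0 6 0 0 0;60 0 0 0 0 0 0;60 0 0 0 0 0 0")

```text
time: 52.95
ee_pos: [474.4, 402.0, 51.4]
ee_rot: [-0.001, 0.995, -0.098, 0.001]
ft_force: [0.2, 0.1, -0.2]
gripper_width: 60.2
grasp_force: 0.0
```

Run:
```python
from h import *
plan((474.6,401.7,48,-11.2)); print(robot.get_state()['ft_force'])
```

```text
at [474.4 402.   51.4] yaw -11.22 tilt [0.11 0.06]
shift [0.2 0.2 3.4] then turn [-0.09 -0.1  -0.02]
[ 0.1505047   0.06050007 -0.21154534]
```

Emit:
move_arm(increments="60 0.2 0.2 3.4 0 0 0;60 0 0 0 0 0 0;5 0 0 0 0 0 0;5 0 0 0 0 0 0;5 0 0 0 0 0 0;5 0 0 0 0 0 0;5 0 0 0 0 0 0;5 0 0 0 0 0 0;5 0 0 0 0 0 0;5 0 0 0 0 0 0;5 0 0 0 0 0 0", force=40)

```text
time: 54.05
ee_pos: [474.0, 401.5, 46.7]
ee_rot: [-0.0, 0.995, -0.098, 0.0]
ft_force: [-0.1, 1.4, -0.5]
gripper_width: 15.1
grasp_force: 40.0
```

Emit:
move_arm(increments="5 0 0 -8 0 0 0;5 0 0 -20 0 0 0;5 0 0 -35 0 0 0;5 0 0 -40 0 0 0;5 0 0 -40 0 0 0;5 0 0 -40 0 0 0;5 0 0 -30 0 0 0;5 0 0 -15 0 0 0;5 0 0 -8 0 0 0;5 0 0 0 0 0 0;5 0 0 0 0 0 0")

```text
time: 55.15
ee_pos: [473.5, 401.1, 281.3]
ee_rot: [0.001, 0.995, -0.098, -0.001]
ft_force: [0.2, 0.5, -3.2]
gripper_width: 15.1
grasp_force: 40.0
```

Run:
```python
from h import *
s=robot.get_state(); print(s['gripper_width'],s['grasp_force'],s['ft_force'],s['torque'])
plan((570,273.2,283,1.75))
```

```text
15.130762586784353 39.98682260513306 [ 0.23032019  0.51098857 -3.16700484] [ 0.04454686 -0.01166578 -0.01254056]
at [473.5 401.1 281.3] yaw -11.23 tilt [-0.13 -0.08]
shift [119.5 106.7  -1.7] then turn [  0.09   0.12 -12.98]
```

Emit:
move_arm(increments="5 10 9 0 0 0 0;5 20 18 0 0 0 0;5 26 23 0 0 0 0;5 26 23 0 0 0 -3;5 20 16 0 0 0 -3;5 14 10 0 0 0 -3;5 5 0 0 0 0 -4;5 0 0 0 0 0 0;5 0 0 0 0 0 0;5 0 0 0 0 0 0")

```text
time: 56.15
ee_pos: [575.3, 283.7, 282.5]
ee_rot: [0.0, 1.0, 0.015, -0.0]
ft_force: [0.1, 0.1, -4.7]
gripper_width: 15.0
grasp_force: 40.0
```

Run:
```python
from h import *
plan((569.8,273.1,240,1.75))
```

```text
at [575.3 283.7 282.5] yaw 1.73 tilt [-0.03 -0.01]
shift [-5.8 10.4 42.5] then turn [ 0.01  0.03 -0.02]
```

Emit:
move_arm(increments="5 -3 5 0 0 0 0;5 -2.8 5.4 0 0 0 0;5 0 0 10 0 0 0;5 0 0 15 0 0 0;5 0 0 10 0 0 0;5 0 0 5 0 0 0;5 0 0 2 0 0 0;5 0 0 0 0 0 0;5 0 0 0 0 0 0")

```text
time: 57.05
ee_pos: [570.4, 273.2, 241.2]
ee_rot: [-0.0, 1.0, 0.016, 0.0]
ft_force: [-0.1, -0.4, -4.8]
gripper_width: 15.2
grasp_force: 40.0
```

Run:
```python
from h import *
plan((569.8,273.1,231,1.75)); print(robot.get_state()['torque'])
```

```text
at [570.4 273.2 241.2] yaw 1.78 tilt [0.06 0.02]
shift [-0.6  0.1 10.2] then turn [-0.01 -0.06  0.03]
[ 0.03533945 -0.02284418  0.00817761]
```

Emit:
move_arm(increments="5 -0.5 0 4 0 0 0;5 0 0 3 0 0 0;5 0 0 1.5 0 0 0;5 0 0 1 0 0 0;5 0 0 0 0 0 0;5 0 0 0 0 0 0")

```text
time: 57.65
ee_pos: [569.7, 273.1, 231.2]
ee_rot: [-0.0, 1.0, 0.016, 0.0]
ft_force: [0.3, 0.1, -4.9]
gripper_width: 15.4
grasp_force: 40.0
```

Emit:
move_arm(increments="5 0 0 0.8 0 0 0;5 0 0 0.7 0 0 0;5 0 0 0 0 0 0;5 0 0 0 0 0 0")

```text
time: 58.05
ee_pos: [569.7, 273.1, 229.7]
ee_rot: [-0.0, 1.0, 0.016, 0.0]
ft_force: [0.1, -0.1, -3.3]
gripper_width: 15.0
grasp_force: 40.0
```

Emit:
move_arm(increments="5 0 0 0.5 0 0 0;5 0 0 0 0 0 0;5 0 0 0 0 0 0")

```text
time: 58.35
ee_pos: [569.7, 273.3, 229.6]
ee_rot: [-0.0, 1.0, 0.016, 0.0]
ft_force: [-1.8, 0.5, 0.9]
gripper_width: 15.5
grasp_force: 40.0
```

Contact; release, rise, and check column and muffs.

Emit:
move_arm(increments="5 0 0 0.2 0 0 0;50 0 0 0 0 0 0;50 0 0 0 0 0 0;50 0 0 0 0 0 0;50 0 0 0 0 0 0;50 0 0 -8 0 0 0;50 0 0 -25 0 0 0;50 0 0 -40 0 0 0;50 -20 0 -40 0 0 0;50 -23 0 -15 0 0 0;50 -24 0 0 0 0 0;50 0 0 0 0 0 0")

```text
time: 59.55
ee_pos: [500.8, 271.2, 359.4]
ee_rot: [-0.0, 1.0, 0.016, 0.002]
ft_force: [0.2, 0.7, -0.5]
gripper_width: 50.1
grasp_force: 0.0
```

Run:
```python
from lid import *
c,im=snap('wrist','w20'); lids(c,im,225); bar(c,im,261)
```

```text
cam [566. 272. 532.]
px [320. 136.] [282  66] [358 208] ctr [569.8 273.3] size [ 58.8 108.6] ang 1.7
bar ((570.0558471679688, 273.1712951660156), (84.28388977050781, 15.041886329650879), 1.589070200920105)
```

Emit:
move_arm(increments="50 -30 0 0 0 0 0;50 -40 0 0 0 0 0;50 -40 0 0 0 0 0;50 -40 0 0 0 0 0;50 0 0 0 0 0 0;50 0 0 0 0 0 0")

```text
time: 60.2
ee_pos: [353.3, 266.5, 357.2]
ee_rot: [-0.0, 1.0, 0.016, 0.0]
ft_force: [-0.2, -0.0, -0.7]
gripper_width: 50.1
grasp_force: 0.0
```

Run:
```python
from h import *
c3,im3=snap('side','s21'); c,im=snap('top','t21')
a=im3[120:420,180:480]; b=im[150:360,200:500]
a=cv2.resize(a,(400,400),interpolation=cv2.INTER_CUBIC); b=cv2.resize(b,(400,280),interpolation=cv2.INTER_CUBIC); b=np.vstack([b,np.zeros((120,400,3),np.uint8)])
cv2.imwrite('pics/fin.png',np.clip(np.hstack([a,b])*1.4,0,255).astype(np.uint8))
```

```text
(no output)
```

View pics/fin.png

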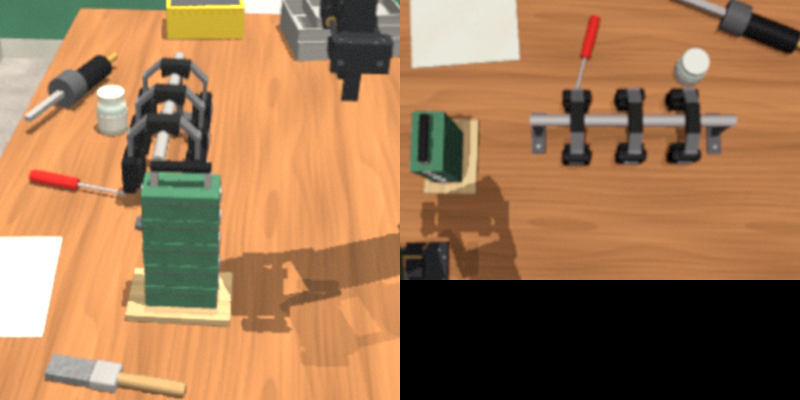

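The last picture shows a square column of five cases with the handle case on top (side crop, about (180,240)). All three muffs hang across the bar (top crop, columns 577, 632 and 687), and the brush, screwdriver and jar have not been touched.

```bash
python3 -c "
from station import order
print(order.job_done())"
```

```text
the job is handed in; nothing more can be done
None
```

The job is done and handed in at about 60 s of the 210 s: all three ear defenders hang on the rail, and the five-case column stands aligned to within about 1 mm with the handle case on top.

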